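# Check the scale with the weight kept in the blocked drawer

### The job

Check the scale with its brass weight: move the two jars and the amber bottle that stand in front of the drawer onto the grey tray, open the drawer, and stand the brass weight gently on the middle of the scale's steel pan, leaving the steel weight where it is. Then push the drawer fully shut and put the jars and the bottle back upright, each on the very spot where it stood at the start. Knock nothing over.

Things in the scene. Friction and masses are not known exactly. Their poses are not given: they have to be found in the camera images.
- jar_green: glass jar with a green lid, pale filling: body 60 mm across up to 71 mm, lid 52 mm across, 78 mm high in all, 0.3 kg; lid fixed. Origin: centre of its underside, z up. Stands in the row in front of the drawer.
- jar_brown: glass jar with a dark brown lid (a white sticker on its top), brownish filling: body 68 mm across up to 80 mm, lid 60 mm across, 88 mm high in all, 0.3 kg; lid fixed. Origin: centre of its underside, z up. Stands in the row in front of the drawer.
- amber_bottle: dark amber, nearly black bottle with a black cap: body 45 mm across up to about 70 mm, cap 25 mm across from 80 to 104 mm, 0.19 kg. Origin: centre of its underside, z up. Stands in the row in front of the drawer. The row's three places are about 105 mm apart along the drawer front, and who stands where changes.
- brass_weight: yellow brass check weight: cylinder 34 mm across and 30 mm high, above it a thin neck and a knob 22 mm across, 50 mm high in all, 0.25 kg. Origin: centre of its underside, z up. At the start it stands in one of two pockets in the dark foam of the drawer, seen through the clear roof of the drawer unit.
- steel_weight: silver steel weight: cylinder 28 mm across and 24 mm high with a knob, 42 mm high in all, 0.12 kg, in the drawer's other pocket; it stays there. Origin: centre of its underside, z up. The round pockets are 41 mm wide and 8 mm deep, their floor 22 mm above the table; they lie 100 mm behind the handle's bar, 45 mm to either side of the drawer's middle.
- tray: flat grey plastic tray, fixed, 290 mm long (its x) by 150 mm wide (its y); floor 4 mm above the table, rim 12 mm high and 5 mm thick. Origin: centre of its underside. It lies on one side of the table, the scale on the other.
- pan (a point): centre of the top of the black pocket scale's steel pan, 19 mm above the table; the pan is 98 mm (x) by 94 mm (y), its y axis points to the display. The scale is fixed and rigid.
- drawer (a joint): slide of the one drawer of the low white unit (290 mm wide, 200 mm deep, 90 mm high, fixed, with a clear roof and a pale wooden drawer front): 0 is shut, grows as it opens towards the robot, to 0.14 m at its stop; it stays where it is left, and moves with about 2 N. Opened by 0.12 m, both weights are clear of the roof. The row of jars stands some 15 mm in front of the handle.
- handle (a point): middle of the drawer's steel bar handle: bar 11 mm thick, 110 mm long along the point's y, 60 mm above the table (30 mm below the unit's top), 35 mm in front of the drawer front, on two posts 94 mm apart. The point's x points into the unit, so the drawer opens along its -x; z up.
Not all that is in view belongs to the job. What is shaped like the jar_green but red or turquoise is not meant. What is shaped like the jar_brown but turquoise is not meant.

How it is judged:
By the outcome, as a careful person would: the job done as asked, in the order asked, and still so for the second after the job is handed in, with the robot touching nothing.
It also fails if it takes over 144 s, if anything falls off the work surface, if the arm or the gripper's body presses on something with over 40 N, if the wrist force passes 120 N, or if a joint passes its speed limit or range.

### The arm

A 7-joint arm with a two-finger parallel gripper is mounted at the origin on the work surface; the furniture and walls round the work are solid. World frame = base frame: x ahead of the robot, y to its left, z up, the work surface at z = 0. Lengths are in m, angles in rad, forces in N, time in s.
With the tool pointing down it reaches from about 0.35 to 0.9 m from the base axis. Payload 8.1 kg.
Tool frame: the origin (TCP) lies at the very end of the fingers, on their centre line; the grasp point (between the pads) lies 19 mm behind it; z points along the fingers, y is the line along which they close (so a half turn about z gives the same grasp; the last joint's range is limited). The gripper opens to 85 mm and grips with 20 to 120 N. Pads are 22 mm wide; open, the fingers measure 114 mm over their backs; the gripper's body (76 mm by 85 mm) begins 54 mm behind the grasp point. The pads swing forward as they close: fully open they stand 13 mm farther back than shut.
Start: joints at [-1.361, 0.434, 0.025, 1.573, -0.012, 1.134, -0.075], TCP at [0.192, 0.595, 0.195] pointing down, gripper open.
Joint ranges: [-2.62, 2.62], [-0.44, 2.09], [-1.27, 1.32], [0.08, 2.57], [-1.32, 4.46], [0.12, 2], [-2.74, 2.74]. Speed limits (rad/s): [2.22, 2.22, 3.01, 3.01, 3.14, 3.14, 3.14].

### API

Orientations are given as a unit quaternion [w, x, y, z].
In Python, from station import arm, viewer gives the robot as it stands. The module is installed in compiled form; this text tells all that it offers.
- The arm moves only by the tool move_arm, never from a script. Its argument "increments" is a list of rows, each an object with "hand": the opening in per cent of the stroke, from 0 (shut) to 100 (fully open); "offset": the shift along the tool's x, y, z in m, a list of three; "dr": the turn, a rotation vector about the tool's x, y, z in degrees, a list of three. In form: [{"hand": hand, "offset": [tx, ty, tz], "dr": [rx, ry, rz]}, ...]. A call has 1 to 8 rows; each row shifts and turns the commanded pose from where the row before left it, along the tool's axes as they then stand; what a row does not reach is not made up. A row lasts 1/8 s, in which the tool goes at most 62.5 mm and 10.7 degrees, less where a joint would pass 70% of its speed; a pose out of reach is approached as far as the arm can. A call with a gripper value outside its range is refused whole. The fingers move at their own pace and stop on an object; "newtons" is the grip in N (left out, the last holds). Time passes only in rows, so rows that do not move let the fingers close. It gives the time, the measured TCP pose, the force, the opening and the grip force at its end, in the units of the state.
- arm.observe(): the state, without advancing time (a new reading comes with each control period).
- viewer.grab_frame(name): name is "side" or "top" or "wrist"; returns the picture (384x512x3 uint8, red, green, blue); there is no depth.
- viewer.camera_params(name): a dict with "fovy" (degrees; the focal length in pixels is half the picture's height over the tangent of half this angle, whatever the lens; pixels are square), "cx", "cy" (the principal point, pixels), "rvec" (rotation vector, rad) and "tvec" (3), from world to camera coordinates, as OpenCV has them. Camera axes: x right, y down, z forward; pixel columns grow to the right and rows downward; lengths in m; the calibration is good to about 2 mm. A picture is of the moment at which its call begins: read the wrist's pose just before it. camera_params takes no time and is no camera call; for the wrist camera it gives the pose at the moment of the call.
- arm.close_job(): hands the job in; it is judged then, once.
The state is a dict: "time_s": time; "q": joint angles; "dq": joint speeds; "joint_efforts": joint torques, N m; "eef_pos": TCP position; "orientation": TCP orientation; "wrist_force": force on the tool from outside, world axes, zero at the start; "ft_torque": the same for the moment, N m; "finger_gap": finger opening in m; "grip_force": force on a finger pad.
Only numpy, scipy, OpenCV 4.12 (cv2) and the standard library are available. Lean on these libraries where they do the work, as an engineer would, in place of code of your own. Each camera call takes 0.05 s, during which the arm holds its last target. There are 200 camera calls.

## Working session

There is one attempt and no reset: what is moved stays moved. The work goes in short steps, Python scripts to look and compute and a tool call to move; the robot and the scene stay as the last step left them, time stands still between calls to the robot, and variables do not carry over. Pictures are saved under pics/ and viewed, at most 14 in all, crops included, and the job is handed in when it is done.

Besides the shell and the picture viewer there is one more tool, called in YAML: its name, and indented under it one key for each argument. move_arm: Moves the arm, as the interface text tells. Its arguments: {"type":"object","properties":{"increments":{"type":"array","items":{"type":"object","properties":{"hand":{"type":"number"},"offset":{"type":"array","items":{"type":"number"}},"dr":{"type":"array","items":{"type":"number"}}}}},"newtons":{"type":"number"}},"required":["increments"]}

```bash
mkdir -p pics; cat > h.py <<'E'
import numpy as np, cv2
from station import arm, viewer
from scipy.spatial.transform import Rotation as R
def cam(n):
    p=viewer.camera_params(n); f=192/np.tan(np.radians(p['fovy'])/2)
    return f,p['cx'],p['cy'],R.from_rotvec(np.ravel(p['rvec'])).as_matrix(),np.ravel(p['tvec'])
def ray(c,u,v):
    f,cx,cy,M,t=c; d=M.T@np.array([(u-cx)/f,(v-cy)/f,1]); return -M.T@t,d
def onz(c,u,v,z):
    o,d=ray(c,u,v); return o+d*(z-o[2])/d[2]
def proj(c,P):
    f,cx,cy,M,t=c; p=M@np.array(P)+t; return np.array([cx+f*p[0]/p[2],cy+f*p[1]/p[2]])
def tri(obs):
    A=0;b=0
    for c,u,v in obs:
        o,d=ray(c,u,v); d=d/np.linalg.norm(d); Q=np.eye(3)-np.outer(d,d); A=A+Q;b=b+Q@o
    return np.linalg.solve(A,b)
def save(n,img): cv2.imwrite('pics/'+n+'.png',img[:,:,::-1])
def st():
    s=arm.observe(); q=s['orientation']; Rm=R.from_quat([q[1],q[2],q[3],q[0]]).as_matrix()
    return s,np.array(s['eef_pos']),Rm
E
python3 - <<'E'
from h import *
s,p,M=st(); print(s['time_s'],p,M.round(3),s['q'])
a=viewer.grab_frame('top');b=viewer.grab_frame('side')
np.save('top0.npy',a);np.save('side0.npy',b)
save('top0',cv2.resize(a,(800,600)));save('side0',cv2.resize(b,(800,600)))
for n in('top','side','wrist'): c=cam(n);print(n,c[0],c[1:3],(-c[3].T@c[4]).round(3))
E
```

```text
0.0 [0.19218262 0.59412346 0.1942282 ] [[-0.951  0.308 -0.   ]
 [ 0.308  0.951 -0.002]
 [-0.    -0.002 -1.   ]] [-1.36059536  0.43521868  0.02492156  1.57409681 -0.01160313  1.1340044
 -0.07508768]
top 462.65981786356514 (260.60708090404665, 196.46582309074316) [ 0.258 -0.009  1.217]
side 494.50987134237084 (258.7570156448133, 195.57360776096172) [ 0.418 -0.993  1.003]
wrist 331.9706705137232 (250.97248868716895, 188.95728883955323) [0.13  0.614 0.374]
```

View pics/top0.png

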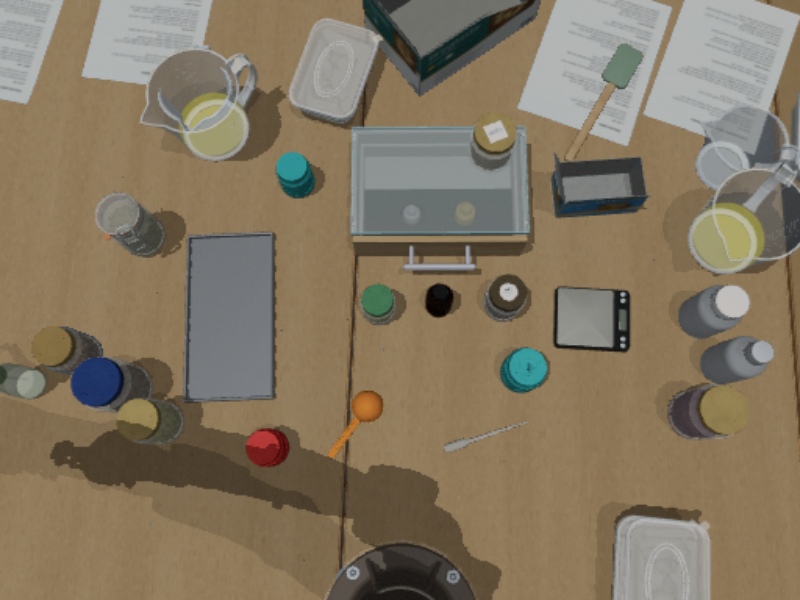

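View pics/side0.png

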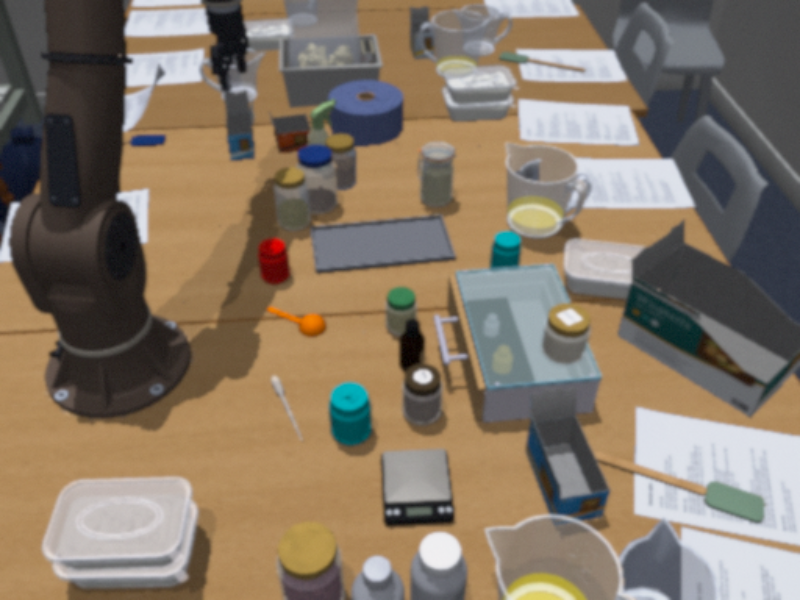

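The top view (800x600) shows the row: green jar (378,303), amber bottle (439,300) and brown jar with white sticker (507,297). Lookalikes: red jar (267,447), small turquoise jar (295,175), large turquoise jar (525,370), and a gold-lid jar with a sticker on the roof (494,133). Brass is at (465,212), steel at (411,214), the tray at (230,317), the pan at (587,319) and the handle at (440,267).

```bash
python3 - <<'E'
from h import *
T=np.load('top0.npy');S=np.load('side0.npy');ct=cam('top');cs=cam('side')
k=1.5625
def blob(img,u,v,r,lo,hi):
    h=cv2.cvtColor(img,cv2.COLOR_RGB2HSV);m=cv2.inRange(h,np.array(lo),np.array(hi))
    w=np.zeros_like(m);cv2.circle(w,(int(u/k),int(v/k)),int(r),255,-1);m&=w
    n,l,s,c=cv2.connectedComponentsWithStats(m);i=1+np.argmax(s[1:,4]);return c[i],s[i]
rg=dict(green=((378,301,400,297),15,(55,80,40),(85,255,255)),brownsticker=((508,292,423,377),8,(0,0,140),(180,70,255)),
 amber=((439,298,412,328),14,(0,0,0),(180,255,45)),brass=((465,212,503,357),12,(18,60,100),(32,255,255)),turqbig=((525,367,350,400),20,(85,100,60),(100,255,255)))
for n,(p,r,lo,hi) in rg.items():
    try:
        a,sa=blob(T,p[0],p[1],r,lo,hi);b,sb=blob(S,p[2],p[3],r,lo,hi)
        print(n,a.round(1),sa,b.round(1),sb,'tri',tri([(ct,*a),(cs,*b)]).round(4))
    except Exception as e: print(n,e)
for n,p in dict(handL=(407,268,441,320),handR=(474,268,452,362),trayTL=(188,236,439,219),trayTR=(273,234,452,262),trayBL=(186,401,311,227),trayBR=(273,399,319,269),
  panTL=(558,291,443,451),panTR=(612,291,449,496),panBL=(557,346,384,454),panBR=(611,347,385,500),frontL=(352,239,456,278),frontR=(528,239,483,412),brassknob=(465,206,503,350),steelknob=(411,209,491,318),roofjar=(494,131,569,316)).items():
    p=np.array(p)/k; print(n,tri([(ct,*p[:2]),(cs,*p[2:])]).round(4))
E
```

```text
green [241.2 191.8] [231 182  21  21 325] [256.5 190.8] [249 184  16  14 184] tri [0.5082 0.0558 0.0704]
brownsticker [325.1 186.5] [320 181  11  12  97] [270.1 240.4] [264 236  13  10  99] tri [ 0.5248 -0.1545  0.0884]
amber [280.7 191.8] [273 182  17  21 291] [263.3 214.9] [257 205  14  19 187] tri [ 0.515  -0.044   0.0697]
brass attempt to get argmax of an empty sequence
turqbig [334.9 236.4] [321 223  29  28 637] [223.6 260.6] [211 245  26  32 683] tri [ 0.4052 -0.1838  0.0567]
handL [0.5725 0.0094 0.0522]
handR [ 0.576  -0.1016  0.0581]
trayTL [ 0.6251  0.3974 -0.0036]
trayTR [ 0.6346  0.2485 -0.007 ]
trayBL [0.3395 0.3693 0.0103]
trayBR [0.3518 0.2256 0.0089]
panTL [ 0.548  -0.2493  0.0131]
panTR [ 0.547  -0.3387  0.0225]
panBL [ 0.4539 -0.2468  0.0123]
panBR [ 0.4517 -0.3356  0.0194]
frontL [0.6127 0.1016 0.0712]
frontR [ 0.6247 -0.1945  0.0384]
brassknob [ 0.6729 -0.0848  0.0652]
steelknob [0.6683 0.0056 0.056 ]
roofjar [ 0.7612 -0.1207  0.17  ]
```

move_arm:
  increments:
    - {"hand": 100, "offset": [0, 0, -0.03], "dr": [0, 0, -7.5]}
    - {"hand": 100, "offset": [0, 0, -0.03], "dr": [0, 0, -7.5]}
    - {"hand": 100, "offset": [0, 0, -0.02], "dr": [0, 0, -7.5]}
    - {"hand": 100, "offset": [-0.034, -0.045, 0], "dr": [0, 0, 0]}
    - {"hand": 100, "offset": [-0.034, -0.045, 0], "dr": [0, 0, 0]}
    - {"hand": 100, "offset": [-0.034, -0.045, 0], "dr": [0, 0, 0]}
    - {"hand": 100, "offset": [-0.034, -0.045, 0], "dr": [0, 0, 0]}
    - {"hand": 100, "offset": [-0.034, -0.045, 0], "dr": [0, 0, 0]}

```text
time_s: 1.1
eef_pos: [0.3806, 0.3823, 0.2748]
orientation: [-0.0, -0.04, 0.999, -0.0]
wrist_force: [1.1, 0.7, 0.7]
finger_gap: 0.0853
grip_force: 0.0
```

move_arm:
  increments:
    - {"hand": 100, "offset": [-0.02, -0.045, 0], "dr": [0, 0, 0]}
    - {"hand": 100, "offset": [-0.02, -0.045, 0], "dr": [0, 0, 0]}
    - {"hand": 100, "offset": [0, -0.045, 0], "dr": [0, 0, 0]}
    - {"hand": 100, "offset": [0, -0.045, 0], "dr": [0, 0, 0]}
    - {"hand": 100, "offset": [0, -0.045, 0], "dr": [0, 0, 0]}
    - {"hand": 100, "offset": [0, -0.045, 0], "dr": [0, 0, 0]}
    - {"hand": 100, "offset": [0, -0.045, 0], "dr": [0, 0, 0]}
    - {"hand": 100, "offset": [0, 0, 0], "dr": [0, 0, 0]}

```text
time_s: 2.1
eef_pos: [0.4447, 0.0694, 0.275]
orientation: [-0.0, -0.037, 0.999, -0.0]
wrist_force: [0.1, 0.5, -0.1]
finger_gap: 0.0855
grip_force: 0.0
```

```bash
python3 - <<'E'
from h import *
s,p,M=st(); print(s['time_s'],p,M.round(3),s['q'])
c=cam('wrist');print((-c[3].T@c[4]).round(3),c[3].round(2))
a=viewer.grab_frame('wrist');np.save('w1.npy',a);save('w1',cv2.resize(a,(800,600)));np.save('w1c.npy',np.array([*c[3].ravel(),*c[4]]))
E
```

```text
2.1 [0.44469805 0.06943422 0.27501755] [[-0.997 -0.074 -0.   ]
 [-0.074  0.997 -0.001]
 [ 0.    -0.001 -1.   ]] [-0.51649183  0.07163823  0.26238206  1.8635845  -0.01910537  1.20909735
  1.39652132]
[0.38  0.064 0.455] [[-0.07  1.   -0.  ]
 [ 0.96  0.07  0.26]
 [ 0.26  0.02 -0.97]]
```

View pics/w1.png

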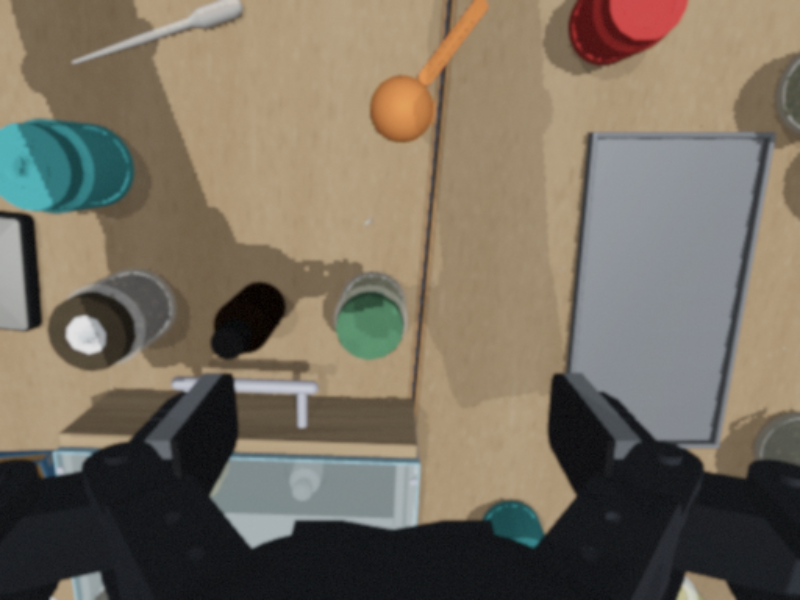

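The wrist view shows green lid (370,325), amber cap (229,341), brown lid with sticker (86,335), handle (176..313,386), tray corners (592,133), (770,135), (717,442). The big turquoise jar (35,165) and the red jar (640,10) lie outside the row.

```bash
python3 - <<'E'
from h import *
T=np.load('top0.npy');W=np.load('w1.npy');ct=cam('top');a=np.load('w1c.npy');c0=cam('wrist');cw=(*c0[:3],a[:9].reshape(3,3),a[9:])
k=1.5625
def blob(img,u,v,r,lo,hi):
    h=cv2.cvtColor(img,cv2.COLOR_RGB2HSV);m=cv2.inRange(h,np.array(lo),np.array(hi))
    w=np.zeros_like(m);cv2.circle(w,(int(u/k),int(v/k)),r,255,-1);m&=w
    n,l,s,c=cv2.connectedComponentsWithStats(m);i=1+np.argmax(s[1:,4])
    (x,y),rr=cv2.minEnclosingCircle(np.argwhere(l==i)[:,::-1].astype(np.float32));return np.array([x,y]),rr,s[i,4]
for n,p,rt,rw,lo,hi,z in [('green',(378,301,370,325),15,30,(55,80,40),(85,255,255),.078),('sticker',(508,292,86,335),8,16,(0,0,140),(180,70,255),.088)]:
    A,ra,na=blob(T,p[0],p[1],rt,lo,hi);B,rb,nb=blob(W,p[2],p[3],rw,lo,hi)
    print(n,A,ra,na,B,rb,nb,'tri',tri([(ct,*A),(cw,*B)]).round(4),'top',onz(ct,*A,z).round(4),'w',onz(cw,*B,z).round(4))
D=dict(brownlid=(507,291,92,331,.088),cap=(439,294,229,341,.104),handL=(407,268,313,387,.06),handR=(473,268,176,384,.06),tTR=(188,236,717,443,.012),tBR=(186,401,770,134,.012),tBL=(273,399,592,133,.012),steel=(411,208,303,490,.064),panTL=(558,291,36,327,.019))
for n,p in D.items():
    z=p[4];q=np.array(p[:4])/k;print(n,'tri',tri([(ct,*q[:2]),(cw,*q[2:])]).round(4),'top',onz(ct,*q[:2],z)[:2].round(4),'w',onz(cw,*q[2:],z)[:2].round(4))
for n,p,z in [('panTL',(558,291),.019),('panTR',(613,291),.019),('panBL',(557,347),.019),('panBR',(612,348),.019),('tTR',(273,234),.012),('fL',(352,239),.09),('fR',(528,239),.09)]:
    print(n,onz(ct,*(np.array(p)/k),z)[:2].round(4))
E
```

```text
green [241.03999329 191.86000061] 10.193292617797852 325 [236.40058899 208.14619446] 20.599321365356445 1315 tri [0.5055 0.0556 0.078 ] top [0.5055 0.0556 0.078 ] w [0.5055 0.0556 0.078 ]
sticker [325.  186.5] 5.590270042419434 97 [ 54.9375     213.95535278] 13.528730392456055 484 tri [ 0.5238 -0.1539  0.0902] top [ 0.5239 -0.1543  0.088 ] w [ 0.525  -0.1552  0.088 ]
brownlid tri [ 0.5254 -0.1541  0.0814] top [ 0.5246 -0.153 ] w [ 0.522  -0.1504]
cap tri [ 0.5129 -0.0429  0.1085] top [ 0.5124 -0.0438] w [ 0.5161 -0.0435]
handL tri [0.5652 0.0107 0.0639] top [0.5648 0.0088] w [0.5686 0.0121]
handR tri [ 0.5679 -0.0983  0.0687] top [ 0.5683 -0.1002] w [ 0.5743 -0.1009]
tTR tri [0.6217 0.3929 0.0122] top [0.6225 0.3926] w [0.6211 0.3934]
tBR tri [0.3385 0.3686 0.0132] top [0.3374 0.3684] w [0.3394 0.37  ]
tBL tri [0.3475 0.2269 0.0035] top [0.3456 0.2241] w [0.3494 0.225 ]
steel tri [0.6711 0.0058 0.0548] top [0.6678 0.0056] w [0.6645 0.0073]
panTL tri [ 0.5505 -0.2502  0.0049] top [ 0.5437 -0.2483] w [ 0.5486 -0.2398]
panTL [ 0.5437 -0.2483]
panTR [ 0.5468 -0.3414]
panBL [ 0.4475 -0.2458]
panBR [ 0.4489 -0.3375]
tTR [0.6309 0.2448]
fL [0.6025 0.0993]
fR [ 0.6118 -0.1862]
```

move_arm:
  increments:
    - {"hand": 100, "offset": [-0.03, -0.009, 0], "dr": [0, 0, 0]}
    - {"hand": 100, "offset": [-0.03, -0.009, 0.02], "dr": [0, 0, 0]}
    - {"hand": 100, "offset": [0, 0, 0.05], "dr": [0, 0, 0]}
    - {"hand": 100, "offset": [0, 0, 0.05], "dr": [0, 0, 0]}
    - {"hand": 100, "offset": [0, 0, 0.05], "dr": [0, 0, 0]}
    - {"hand": 100, "offset": [0, 0, 0.045], "dr": [0, 0, 0]}
    - {"hand": 100, "offset": [0, 0, 0.032], "dr": [0, 0, 0]}
    - {"hand": 100, "offset": [0, 0, 0], "dr": [0, 0, 0]}
  newtons: 30

```text
time_s: 3.15
eef_pos: [0.5038, 0.061, 0.0259]
orientation: [-0.003, -0.041, 0.999, -0.0]
wrist_force: [0.2, -0.8, 0.3]
finger_gap: 0.0853
grip_force: 0.0
```

move_arm:
  increments:
    - {"hand": 100, "offset": [-0.001, -0.005, 0], "dr": [0, 0, 0]}
    - {"hand": 100, "offset": [0, 0, 0], "dr": [0, 0, 0]}
    - {"hand": 40, "offset": [0, 0, 0], "dr": [0, 0, 0]}
    - {"hand": 40, "offset": [0, 0, 0], "dr": [0, 0, 0]}
    - {"hand": 40, "offset": [0, 0, 0], "dr": [0, 0, 0]}
    - {"hand": 40, "offset": [0, 0, 0], "dr": [0, 0, 0]}
    - {"hand": 40, "offset": [0, 0, 0], "dr": [0, 0, 0]}
    - {"hand": 40, "offset": [0, 0, 0], "dr": [0, 0, 0]}
  newtons: 30

```text
time_s: 4.15
eef_pos: [0.5078, 0.0554, 0.0288]
orientation: [0.001, -0.04, 0.999, 0.0]
wrist_force: [-1.7, 0.3, 6.9]
finger_gap: 0.0504
grip_force: 29.9
```

```bash
python3 - <<'E'
from h import *
s,p,M=st(); print(p,s['finger_gap'],s['grip_force'],s['wrist_force'])
b=viewer.grab_frame('side');w=viewer.grab_frame('wrist')
save('g1',np.hstack([cv2.resize(b[140:290,190:340],(400,400)),cv2.resize(w[110:384,100:420],(400,400))]))
E
```

```text
[0.50784945 0.05542395 0.02881682] 0.05044453266176589 29.899958263340523 [-1.66249792  0.30835293  6.8678674 ]
```

View pics/g1.png

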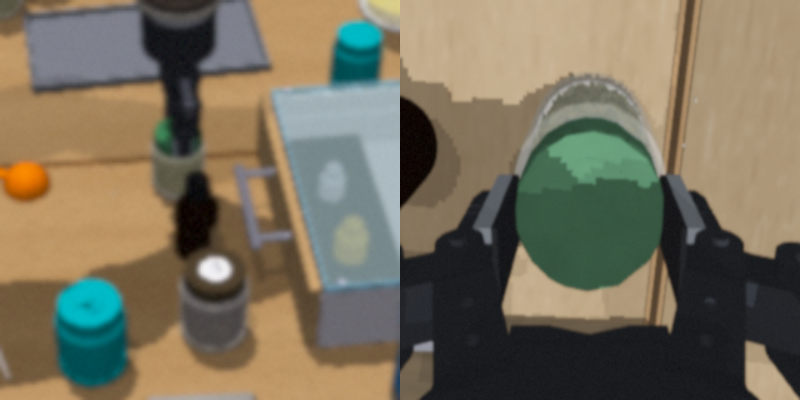

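The close crop shows the green lid centred between the pads; the gap reads 50 mm. I'll lift a little and check.

move_arm:
  increments:
    - {"hand": 40, "offset": [0, 0, -0.01], "dr": [0, 0, 0]}
    - {"hand": 40, "offset": [0, 0, -0.02], "dr": [0, 0, 0]}
    - {"hand": 40, "offset": [0, 0, -0.03], "dr": [0, 0, 0]}
    - {"hand": 40, "offset": [0, 0, -0.03], "dr": [0, 0, 0]}
    - {"hand": 40, "offset": [0, 0, 0], "dr": [0, 0, 0]}

```text
time_s: 4.88
eef_pos: [0.5088, 0.0553, 0.1201]
orientation: [0.002, -0.04, 0.999, 0.0]
wrist_force: [0.2, 0.4, -3.7]
finger_gap: 0.0502
grip_force: 32.5
```

```bash
python3 - <<'E'
from h import *
s,p,M=st(); print(p,s['finger_gap'],s['grip_force'],s['wrist_force'],s['ft_torque'])
b=viewer.grab_frame('side');w=viewer.grab_frame('wrist')
save('g2',np.hstack([cv2.resize(b[90:290,170:370],(400,400)),cv2.resize(w[110:384,100:420],(400,400))]))
E
```

```text
[0.50876952 0.05531533 0.12006371] 0.05018772389373732 32.523842433441814 [ 0.22631787  0.43681194 -3.68875932] [-0.02181276  0.02263325  0.03574381]
```

View pics/g2.png

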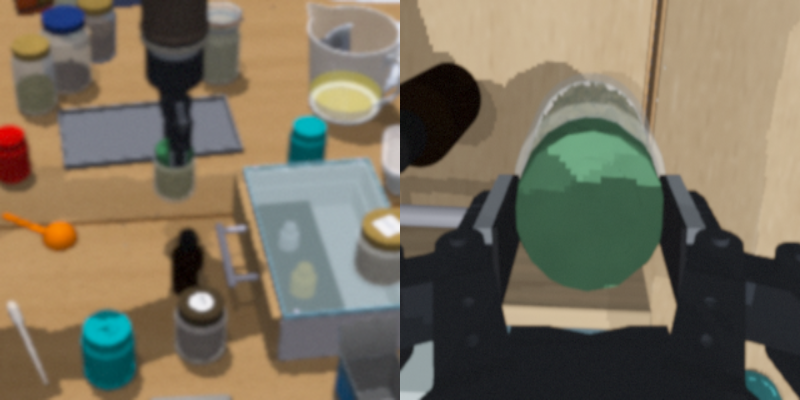

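```bash
python3 - <<'E'
from h import *
s,p,M=st();c=cam('side')
for dz in (0,.01,.02,.03,.04,.05,.06): print(dz,[((proj(c,p+M@np.array([0,sy*.028,-dz]))-[170,90])*2).round(0) for sy in(-1,1)])
for z in (0,.071,.078): print('jar',z,((proj(c,[p[0]-.002,p[1],p[2]-.0288+z])-[170,90])*2).round(0))
b=viewer.grab_frame('side');save('g3',cv2.resize(b[140:200,230:290],(600,600),interpolation=cv2.INTER_NEAREST))
E
```

```text
0 [array([175., 190.]), array([168., 164.])]
0.01 [array([175., 184.]), array([168., 158.])]
0.02 [array([175., 178.]), array([168., 153.])]
0.03 [array([175., 173.]), array([168., 147.])]
0.04 [array([175., 167.]), array([168., 142.])]
0.05 [array([175., 161.]), array([168., 136.])]
0.06 [array([175., 155.]), array([168., 130.])]
jar 0 [170. 192.]
jar 0.071 [170. 153.]
jar 0.078 [170. 149.]
```

View pics/g3.png

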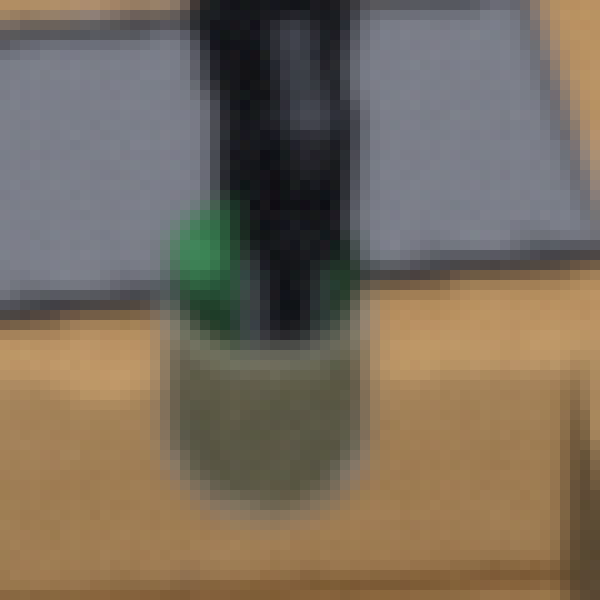

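The crop shows the fingertips at (258.7,174) native, on the jar's shoulder. So the real tips sit about 38 mm above the reported TCP at this opening, which fits the 50 mm gap on the 52 mm lid. The grip is secure, so I'll carry it to the tray.

move_arm:
  increments:
    - {"hand": 40, "offset": [-0.012, 0.035, 0], "dr": [0, 0, 0]}
    - {"hand": 40, "offset": [-0.015, 0.044, 0], "dr": [0, 0, 0]}
    - {"hand": 40, "offset": [-0.015, 0.044, 0], "dr": [0, 0, 0]}
    - {"hand": 40, "offset": [-0.015, 0.044, 0], "dr": [0, 0, 0]}
    - {"hand": 40, "offset": [-0.015, 0.044, 0], "dr": [0, 0, 0]}
    - {"hand": 40, "offset": [-0.014, 0.043, 0], "dr": [0, 0, 0]}
    - {"hand": 40, "offset": [0, 0, 0.03], "dr": [0, 0, 0]}
    - {"hand": 40, "offset": [0, 0, 0.03], "dr": [0, 0, 0]}

```text
time_s: 6.02
eef_pos: [0.5718, 0.3154, 0.0553]
orientation: [-0.001, -0.041, 0.999, -0.001]
wrist_force: [-0.5, -0.3, -4.0]
finger_gap: 0.0501
grip_force: 32.6
```

move_arm:
  increments:
    - {"hand": 40, "offset": [0, 0, 0.015], "dr": [0, 0, 0]}
    - {"hand": 40, "offset": [0, 0, 0.005], "dr": [0, 0, 0]}
    - {"hand": 40, "offset": [0, 0, 0], "dr": [0, 0, 0]}

```text
time_s: 6.4
eef_pos: [0.5731, 0.3151, 0.0382]
orientation: [0.0, -0.04, 0.999, 0.0]
wrist_force: [-0.2, -0.2, -2.3]
finger_gap: 0.0499
grip_force: 32.6
```

move_arm:
  increments:
    - {"hand": 40, "offset": [0, 0, 0.003], "dr": [0, 0, 0]}
    - {"hand": 40, "offset": [0, 0, 0.002], "dr": [0, 0, 0]}
    - {"hand": 40, "offset": [0, 0, 0], "dr": [0, 0, 0]}

```text
time_s: 6.78
eef_pos: [0.5729, 0.3152, 0.0332]
orientation: [0.0, -0.04, 0.999, 0.0]
wrist_force: [-0.8, -1.0, -3.6]
finger_gap: 0.0499
grip_force: 32.6
```

move_arm:
  increments:
    - {"hand": 40, "offset": [0, 0, 0.002], "dr": [0, 0, 0]}
    - {"hand": 40, "offset": [0, 0, 0.0], "dr": [0, 0, 0]}
    - {"hand": 40, "offset": [0, 0, 0], "dr": [0, 0, 0]}

```text
time_s: 7.15
eef_pos: [0.5736, 0.3154, 0.033]
orientation: [0.001, -0.04, 0.999, 0.001]
wrist_force: [-4.8, -1.7, 11.5]
finger_gap: 0.05
grip_force: 34.1
```

move_arm:
  increments:
    - {"hand": 40, "offset": [0, 0, 0.002], "dr": [0, 0, 0]}
    - {"hand": 40, "offset": [0, 0, 0.0], "dr": [0, 0, 0]}
    - {"hand": 40, "offset": [0, 0, 0], "dr": [0, 0, 0]}

```text
time_s: 7.52
eef_pos: [0.5742, 0.3156, 0.0329]
orientation: [0.001, -0.04, 0.999, 0.001]
wrist_force: [-8.3, -4.0, 27.9]
finger_gap: 0.0501
grip_force: 35.9
```

move_arm:
  increments:
    - {"hand": 40, "offset": [0, 0, -0.004], "dr": [0, 0, 0]}
    - {"hand": 75, "offset": [0, 0, 0], "dr": [0, 0, 0]}
    - {"hand": 100, "offset": [0, 0, 0], "dr": [0, 0, 0]}
    - {"hand": 100, "offset": [0, 0, 0], "dr": [0, 0, 0]}
    - {"hand": 100, "offset": [0, 0, -0.04], "dr": [0, 0, 0]}
    - {"hand": 100, "offset": [0, 0, -0.05], "dr": [0, 0, 0]}
    - {"hand": 100, "offset": [0, 0, -0.05], "dr": [0, 0, 0]}
    - {"hand": 100, "offset": [0, 0, 0], "dr": [0, 0, 0]}

```text
time_s: 8.52
eef_pos: [0.5754, 0.3163, 0.1775]
orientation: [0.003, -0.04, 0.999, 0.002]
wrist_force: [-0.8, -0.0, 0.1]
finger_gap: 0.0853
grip_force: 0.0
```

```bash
python3 - <<'E'
from h import *
s,p,M=st();print(p,s['finger_gap'])
b=viewer.grab_frame('side');w=viewer.grab_frame('wrist');np.save('w2.npy',w)
save('g4',np.hstack([cv2.resize(b[60:210,190:340],(400,400)),cv2.resize(w[110:384,80:440],(400,400))]))
c=cam('side')
for dz in (0,.02,.04,.06): print(dz,[((proj(c,p+M@np.array([0,sy*.05,-dz]))-[190,60])*8/3).round(0) for sy in(-1,1)])
print('jarspot',proj(cam('wrist'),[.5715,.315,.082]),proj(c,[.5715,.315,.082]))
E
```

```text
[0.57544471 0.3163217  0.17754125] 0.08528435751436647
0 [array([224., 152.]), array([208., 106.])]
0.02 [array([224., 137.]), array([208.,  91.])]
0.04 [array([225., 122.]), array([208.,  76.])]
0.06 [array([225., 106.]), array([209.,  61.])]
jarspot [251.68349028 178.65183935] [269.04290961 133.97979494]
```

View pics/g4.png

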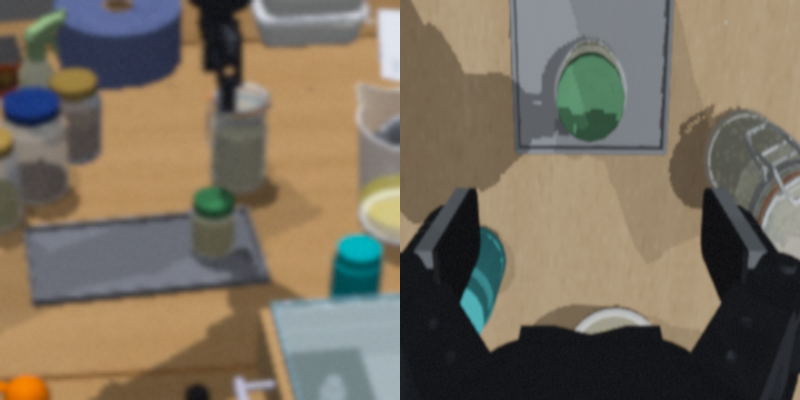

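The green jar stands upright on the tray (213,225 in the crop). The open fingertips show at (228,108), so the tips are about 55 mm above the reported TCP when open and about 42 mm when closing. I will plan grasp heights from that.

move_arm:
  increments:
    - {"hand": 100, "offset": [0.01, -0.038, 0], "dr": [0, 0, 0]}
    - {"hand": 100, "offset": [0.012, -0.046, 0], "dr": [0, 0, 0]}
    - {"hand": 100, "offset": [0.012, -0.046, 0], "dr": [0, 0, 0]}
    - {"hand": 100, "offset": [0.012, -0.046, 0], "dr": [0, 0, 0]}
    - {"hand": 100, "offset": [0.012, -0.046, 0], "dr": [0, 0, 0]}
    - {"hand": 100, "offset": [0.012, -0.046, 0], "dr": [0, 0, 0]}
    - {"hand": 100, "offset": [0.012, -0.046, 0], "dr": [0, 0, 0]}
    - {"hand": 100, "offset": [0.008, -0.04, 0], "dr": [0, 0, 0]}

```text
time_s: 9.62
eef_pos: [0.5097, -0.0467, 0.1716]
orientation: [-0.001, -0.04, 0.999, -0.0]
wrist_force: [-0.1, 0.8, -0.5]
finger_gap: 0.0853
grip_force: 0.0
```

move_arm:
  increments:
    - {"hand": 100, "offset": [0, 0, 0], "dr": [0, 0, 0]}
    - {"hand": 100, "offset": [0, 0, 0], "dr": [0, 0, 0]}

```text
time_s: 9.88
eef_pos: [0.5107, -0.0443, 0.172]
orientation: [-0.001, -0.04, 0.999, 0.0]
wrist_force: [0.0, 0.3, -0.3]
finger_gap: 0.0854
grip_force: 0.0
```

```bash
python3 - <<'E'
from h import *
s,p,M=st();print(p,M.round(3))
c=cam('wrist');w=viewer.grab_frame('wrist');np.save('w3.npy',w);np.save('w3c.npy',np.array([*c[3].ravel(),*c[4]]))
for P in ([.5055,.0556,0],[.515,-.0435,.104],[.515,-.0435,0],[.524,-.153,.088],[.567,-.045,.06]): print(P,proj(c,P)*1.5625)
save('w3',cv2.resize(w,(800,600)))
E
```

```text
[ 0.51074813 -0.04431774  0.17195791] [[-0.997 -0.08  -0.002]
 [-0.08   0.997  0.   ]
 [ 0.002  0.    -1.   ]]
[0.5055, 0.0556, 0] [538.11729432 258.76441651]
[0.515, -0.0435, 0.104] [394.61179092 301.40832054]
[0.515, -0.0435, 0] [393.79207365 260.97105582]
[0.524, -0.153, 0.088] [185.68383516 293.66099364]
[0.567, -0.045, 0.06] [384.74117079 364.32509886]
```

View pics/w3.png

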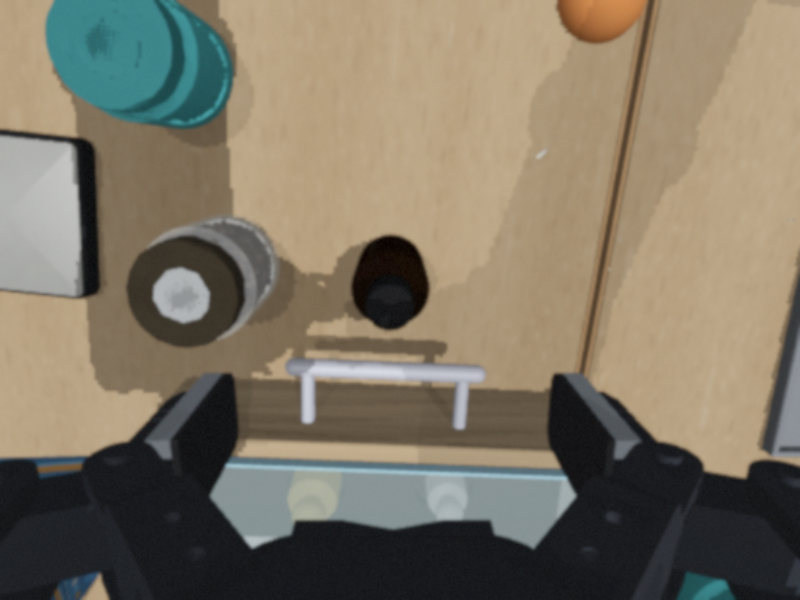

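The wrist view shows the amber cap at (389,303), the brown lid at (186,291), the handle from (293,367) to (478,375), brass at (314,495) and steel at (446,497) under the roof.

```bash
python3 - <<'E'
from h import *
k=1.5625;ct=cam('top');c0=cam('wrist')
def ld(n): a=np.load(n);return (*c0[:3],a[:9].reshape(3,3),a[9:])
c1=ld('w1c.npy');c3=ld('w3c.npy')
for n,p,z in [('cap',(229,341,389,303),.104),('brownlid',(92,331,186,291),.088),('handL',(313,387,478,375),.06),('handR',(176,384,293,367),.06)]:
    q=np.array(p)/k;print(n,tri([(c1,*q[:2]),(c3,*q[2:])]).round(4),onz(c3,*q[2:],z).round(4))
for n,q in [('brassknobtop',(314,497)),('steelknob',(446,499))]:
    for z in (.064,.072): print(n,onz(c3,*(np.array(q)/k),z).round(4))
for q in [(97,140),(80,298)]: print('scale corner',onz(c3,*(np.array(q)/k),.015).round(4))
E
```

```text
cap [ 0.5186 -0.0459  0.0964] [ 0.516  -0.0462  0.104 ]
brownlid [ 0.526  -0.157   0.0768] [ 0.5225 -0.1528  0.088 ]
handL [0.5692 0.012  0.0595] [0.5694 0.012  0.06  ]
handR [ 0.5721 -0.0995  0.0634] [ 0.5732 -0.1002  0.06  ]
brassknobtop [ 0.6599 -0.0833  0.064 ]
brassknobtop [ 0.654  -0.0824  0.072 ]
steelknob [0.6547 0.0012 0.064 ]
steelknob [ 6.489e-01 -2.000e-04  7.200e-02]
scale corner [ 0.4505 -0.2342  0.015 ]
scale corner [ 0.5542 -0.2523  0.015 ]
```

move_arm:
  increments:
    - {"hand": 100, "offset": [-0.003, -0.002, 0.04], "dr": [0, 0, 0]}
    - {"hand": 100, "offset": [0, 0, 0.05], "dr": [0, 0, 0]}
    - {"hand": 100, "offset": [0, 0, 0.04], "dr": [0, 0, 0]}
    - {"hand": 100, "offset": [0, 0, 0.025], "dr": [0, 0, 0]}
    - {"hand": 100, "offset": [0, 0, 0.015], "dr": [0, 0, 0]}
    - {"hand": 100, "offset": [0, 0, 0], "dr": [0, 0, 0]}

```text
time_s: 10.68
eef_pos: [0.514, -0.0459, 0.0022]
orientation: [-0.001, -0.04, 0.999, 0.0]
wrist_force: [-0.3, 0.3, 0.2]
finger_gap: 0.0853
grip_force: 0.0
```

move_arm:
  increments:
    - {"hand": 30, "offset": [0, 0, 0], "dr": [0, 0, 0]}
    - {"hand": 30, "offset": [0, 0, 0], "dr": [0, 0, 0]}
    - {"hand": 30, "offset": [0, 0, 0], "dr": [0, 0, 0]}
    - {"hand": 30, "offset": [0, 0, 0], "dr": [0, 0, 0]}
    - {"hand": 30, "offset": [0, 0, 0], "dr": [0, 0, 0]}
    - {"hand": 30, "offset": [0, 0, 0], "dr": [0, 0, 0]}

```text
time_s: 11.42
eef_pos: [0.5154, -0.0464, 0.004]
orientation: [0.001, -0.04, 0.999, 0.0]
wrist_force: [-0.0, 1.4, 5.4]
finger_gap: 0.0436
grip_force: 29.8
```

move_arm:
  increments:
    - {"hand": 30, "offset": [0, 0, -0.02], "dr": [0, 0, 0]}
    - {"hand": 30, "offset": [0, 0, -0.04], "dr": [0, 0, 0]}
    - {"hand": 30, "offset": [0, 0, -0.04], "dr": [0, 0, 0]}
    - {"hand": 30, "offset": [0, 0, -0.02], "dr": [0, 0, 0]}
    - {"hand": 30, "offset": [0, 0.03, 0], "dr": [0, 0, 0]}
    - {"hand": 30, "offset": [0, 0.042, 0], "dr": [0, 0, 0]}
    - {"hand": 30, "offset": [0, 0.044, 0], "dr": [0, 0, 0]}
    - {"hand": 30, "offset": [0, 0.044, 0], "dr": [0, 0, 0]}

```text
time_s: 12.42
eef_pos: [0.5015, 0.1141, 0.1235]
orientation: [0.0, -0.04, 0.999, 0.0]
wrist_force: [0.9, 0.6, -1.2]
finger_gap: 0.0435
grip_force: 31.2
```

move_arm:
  increments:
    - {"hand": 30, "offset": [0.002, 0.044, 0], "dr": [0, 0, 0]}
    - {"hand": 30, "offset": [0, 0.044, 0], "dr": [0, 0, 0]}
    - {"hand": 30, "offset": [0, 0.044, 0], "dr": [0, 0, 0]}
    - {"hand": 30, "offset": [0, 0.038, 0], "dr": [0, 0, 0]}
    - {"hand": 30, "offset": [0, 0.026, 0.02], "dr": [0, 0, 0]}
    - {"hand": 30, "offset": [0, 0, 0.04], "dr": [0, 0, 0]}
    - {"hand": 30, "offset": [0, 0, 0.03], "dr": [0, 0, 0]}
    - {"hand": 30, "offset": [0, 0, 0], "dr": [0, 0, 0]}

```text
time_s: 13.42
eef_pos: [0.4825, 0.3069, 0.0314]
orientation: [-0.002, -0.04, 0.999, -0.001]
wrist_force: [0.5, -0.2, -0.5]
finger_gap: 0.0435
grip_force: 31.2
```

move_arm:
  increments:
    - {"hand": 30, "offset": [0, 0, 0.015], "dr": [0, 0, 0]}
    - {"hand": 30, "offset": [0, 0, 0.006], "dr": [0, 0, 0]}
    - {"hand": 30, "offset": [0, 0, 0.002], "dr": [0, 0, 0]}
    - {"hand": 30, "offset": [0, 0, 0], "dr": [0, 0, 0]}

```text
time_s: 13.92
eef_pos: [0.4844, 0.3081, 0.0103]
orientation: [0.0, -0.04, 0.999, 0.0]
wrist_force: [0.6, -0.3, -1.8]
finger_gap: 0.0436
grip_force: 31.2
```

move_arm:
  increments:
    - {"hand": 30, "offset": [0, 0, 0.002], "dr": [0, 0, 0]}
    - {"hand": 30, "offset": [0, 0, 0.001], "dr": [0, 0, 0]}
    - {"hand": 30, "offset": [0, 0, 0], "dr": [0, 0, 0]}

```text
time_s: 14.3
eef_pos: [0.4848, 0.3084, 0.008]
orientation: [0.001, -0.04, 0.999, 0.0]
wrist_force: [-1.7, -0.3, 8.3]
finger_gap: 0.044
grip_force: 31.8
```

move_arm:
  increments:
    - {"hand": 55, "offset": [0, 0, -0.001], "dr": [0, 0, 0]}
    - {"hand": 100, "offset": [0, 0, 0], "dr": [0, 0, 0]}
    - {"hand": 100, "offset": [0, 0, 0], "dr": [0, 0, 0]}
    - {"hand": 100, "offset": [0, 0, -0.04], "dr": [0, 0, 0]}
    - {"hand": 100, "offset": [0, 0, -0.05], "dr": [0, 0, 0]}
    - {"hand": 100, "offset": [0, 0, -0.04], "dr": [0, 0, 0]}
    - {"hand": 100, "offset": [0, -0.03, -0.03], "dr": [0, 0, 0]}
    - {"hand": 100, "offset": [0, -0.044, 0], "dr": [0, 0, 0]}

```text
time_s: 15.3
eef_pos: [0.4914, 0.2355, 0.1704]
orientation: [0.002, -0.041, 0.999, 0.001]
wrist_force: [-0.3, -1.6, -1.1]
finger_gap: 0.0854
grip_force: 0.0
```

move_arm:
  increments:
    - {"hand": 100, "offset": [0, -0.044, 0], "dr": [0, 0, 0]}
    - {"hand": 100, "offset": [0, -0.044, 0], "dr": [0, 0, 0]}
    - {"hand": 100, "offset": [0, -0.044, 0], "dr": [0, 0, 0]}
    - {"hand": 100, "offset": [0, -0.044, 0], "dr": [0, 0, 0]}
    - {"hand": 100, "offset": [0, -0.044, 0], "dr": [0, 0, 0]}
    - {"hand": 100, "offset": [0, -0.044, 0], "dr": [0, 0, 0]}
    - {"hand": 100, "offset": [0, -0.044, 0], "dr": [0, 0, 0]}
    - {"hand": 100, "offset": [0, -0.044, 0], "dr": [0, 0, 0]}

```text
time_s: 16.3
eef_pos: [0.518, -0.118, 0.168]
orientation: [0.0, -0.04, 0.999, 0.0]
wrist_force: [0.7, -0.1, -0.8]
finger_gap: 0.0854
grip_force: 0.0
```

move_arm:
  increments:
    - {"hand": 100, "offset": [0, -0.036, 0], "dr": [0, 0, 0]}
    - {"hand": 100, "offset": [0, 0, 0], "dr": [0, 0, 0]}
    - {"hand": 100, "offset": [0, 0, 0], "dr": [0, 0, 0]}

```text
time_s: 16.68
eef_pos: [0.5208, -0.1518, 0.1678]
orientation: [-0.0, -0.04, 0.999, 0.0]
wrist_force: [0.8, 0.7, 0.5]
finger_gap: 0.0853
grip_force: 0.0
```

```bash
python3 - <<'E'
from h import *
s,p,M=st();print(p,M.round(3))
c=cam('wrist');w=viewer.grab_frame('wrist');np.save('w4.npy',w);np.save('w4c.npy',np.array([*c[3].ravel(),*c[4]]))
t=viewer.grab_frame('top');g=proj(c,[.524,-.153,.088]);print('pred',g)
h=cv2.cvtColor(w,cv2.COLOR_RGB2HSV);m=cv2.inRange(h,np.array([0,0,140]),np.array([180,60,255]));wm=np.zeros_like(m);cv2.circle(wm,tuple(int(x) for x in g),22,255,-1)
mo=cv2.moments(m&wm,True);u,v=mo['m10']/mo['m00'],mo['m01']/mo['m00'];print('sticker',u,v,onz(c,u,v,.088))
save('w4',np.hstack([cv2.resize(w,(512,384)),cv2.resize(t[120:280,90:223],(288,346)) if 0 else cv2.copyMakeBorder(cv2.resize(t[130:280,100:220],(288,360)),0,24,0,0,0)]))
E
```

```text
[ 0.52084275 -0.15180649  0.16776465] [[-0.997 -0.08  -0.   ]
 [-0.08   0.997  0.001]
 [ 0.     0.001 -1.   ]]
pred [250.09966409 187.34509856]
sticker 247.56051587301587 187.25992063492063 [ 0.52409307 -0.15505363  0.088     ]
```

View pics/w4.png

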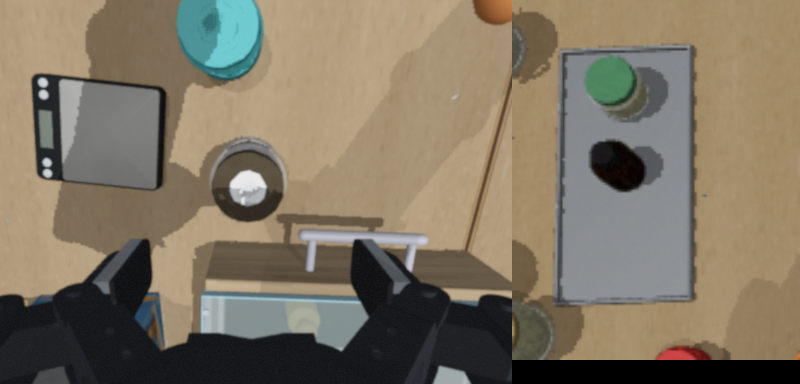

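The brown jar sits centred below at (248,183). Green and amber are upright on the tray.

move_arm:
  increments:
    - {"hand": 100, "offset": [-0.003, -0.002, 0.04], "dr": [0, 0, 0]}
    - {"hand": 100, "offset": [0, 0, 0.05], "dr": [0, 0, 0]}
    - {"hand": 100, "offset": [0, 0, 0.04], "dr": [0, 0, 0]}
    - {"hand": 100, "offset": [0, 0, 0.025], "dr": [0, 0, 0]}
    - {"hand": 100, "offset": [0, 0, 0.012], "dr": [0, 0, 0]}
    - {"hand": 100, "offset": [0, 0, 0], "dr": [0, 0, 0]}

```text
time_s: 17.52
eef_pos: [0.524, -0.1536, 0.0008]
orientation: [-0.0, -0.04, 0.999, 0.0]
wrist_force: [0.7, -0.5, 0.4]
finger_gap: 0.0852
grip_force: 0.0
```

move_arm:
  increments:
    - {"hand": 50, "offset": [0, 0, 0], "dr": [0, 0, 0]}
    - {"hand": 50, "offset": [0, 0, 0], "dr": [0, 0, 0]}
    - {"hand": 50, "offset": [0, 0, 0], "dr": [0, 0, 0]}
    - {"hand": 50, "offset": [0, 0, 0], "dr": [0, 0, 0]}

```text
time_s: 18.02
eef_pos: [0.5251, -0.1543, 0.0024]
orientation: [0.001, -0.04, 0.999, -0.0]
wrist_force: [-1.4, 0.8, 7.6]
finger_gap: 0.0665
grip_force: 33.8
```

move_arm:
  increments:
    - {"hand": 50, "offset": [0, 0, -0.02], "dr": [0, 0, 0]}
    - {"hand": 50, "offset": [0, 0, -0.04], "dr": [0, 0, 0]}
    - {"hand": 50, "offset": [0, 0, -0.04], "dr": [0, 0, 0]}
    - {"hand": 50, "offset": [0.004, 0.02, -0.02], "dr": [0, 0, 0]}
    - {"hand": 50, "offset": [0.008, 0.04, 0], "dr": [0, 0, 0]}
    - {"hand": 50, "offset": [0.008, 0.04, 0], "dr": [0, 0, 0]}
    - {"hand": 50, "offset": [0.008, 0.04, 0], "dr": [0, 0, 0]}
    - {"hand": 50, "offset": [0.008, 0.04, 0], "dr": [0, 0, 0]}

```text
time_s: 19.02
eef_pos: [0.4733, 0.0235, 0.1214]
orientation: [0.0, -0.04, 0.999, 0.0]
wrist_force: [1.3, 0.7, -3.3]
finger_gap: 0.0663
grip_force: 36.6
```

move_arm:
  increments:
    - {"hand": 50, "offset": [0.008, 0.04, 0], "dr": [0, 0, 0]}
    - {"hand": 50, "offset": [0.008, 0.04, 0], "dr": [0, 0, 0]}
    - {"hand": 50, "offset": [0.008, 0.04, 0], "dr": [0, 0, 0]}
    - {"hand": 50, "offset": [0.008, 0.04, 0], "dr": [0, 0, 0]}
    - {"hand": 50, "offset": [0.008, 0.04, 0], "dr": [0, 0, 0]}
    - {"hand": 50, "offset": [0.008, 0.04, 0], "dr": [0, 0, 0]}
    - {"hand": 50, "offset": [0.009, 0.044, 0], "dr": [0, 0, 0]}
    - {"hand": 50, "offset": [0, 0, 0.02], "dr": [0, 0, 0]}

```text
time_s: 20.02
eef_pos: [0.3937, 0.3059, 0.1022]
orientation: [0.001, -0.043, 0.999, 0.002]
wrist_force: [-0.1, -0.5, -4.1]
finger_gap: 0.0663
grip_force: 36.6
```

move_arm:
  increments:
    - {"hand": 50, "offset": [0, 0, 0.04], "dr": [0, 0, 0]}
    - {"hand": 50, "offset": [0, 0, 0.03], "dr": [0, 0, 0]}
    - {"hand": 50, "offset": [0, 0, 0.01], "dr": [0, 0, 0]}
    - {"hand": 50, "offset": [0, 0, 0], "dr": [0, 0, 0]}

```text
time_s: 20.52
eef_pos: [0.3944, 0.3007, 0.0212]
orientation: [-0.0, -0.04, 0.999, -0.0]
wrist_force: [1.0, -0.9, -3.3]
finger_gap: 0.0663
grip_force: 36.6
```

move_arm:
  increments:
    - {"hand": 50, "offset": [0, 0, 0.009], "dr": [0, 0, 0]}
    - {"hand": 50, "offset": [0, 0, 0.004], "dr": [0, 0, 0]}
    - {"hand": 50, "offset": [0, 0, 0.002], "dr": [0, 0, 0]}
    - {"hand": 50, "offset": [0, 0, 0.001], "dr": [0, 0, 0]}
    - {"hand": 50, "offset": [0, 0, 0], "dr": [0, 0, 0]}

```text
time_s: 21.15
eef_pos: [0.3944, 0.301, 0.0063]
orientation: [0.0, -0.04, 0.999, 0.0]
wrist_force: [-5.0, -2.9, 17.4]
finger_gap: 0.0668
grip_force: 38.7
```

move_arm:
  increments:
    - {"hand": 75, "offset": [0, 0, -0.002], "dr": [0, 0, 0]}
    - {"hand": 100, "offset": [0, 0, 0], "dr": [0, 0, 0]}
    - {"hand": 100, "offset": [0, 0, 0], "dr": [0, 0, 0]}
    - {"hand": 100, "offset": [0, 0, -0.04], "dr": [0, 0, 0]}
    - {"hand": 100, "offset": [0, 0, -0.05], "dr": [0, 0, 0]}
    - {"hand": 100, "offset": [0, 0, -0.04], "dr": [0, 0, 0]}
    - {"hand": 32, "offset": [0, 0, -0.03], "dr": [0, 0, 10]}
    - {"hand": 32, "offset": [0, 0, 0], "dr": [0, 0, 10.3]}

```text
time_s: 22.15
eef_pos: [0.3958, 0.302, 0.1695]
orientation: [0.001, 0.14, 0.99, 0.002]
wrist_force: [-0.7, -0.3, -0.7]
finger_gap: 0.0517
grip_force: 0.0
```

move_arm:
  increments:
    - {"hand": 32, "offset": [0, 0, 0], "dr": [0, 0, 10.3]}
    - {"hand": 32, "offset": [0, 0, 0], "dr": [0, 0, 10.3]}
    - {"hand": 32, "offset": [0, 0, 0], "dr": [0, 0, 10.3]}
    - {"hand": 32, "offset": [0, 0, 0], "dr": [0, 0, 10.3]}
    - {"hand": 32, "offset": [0, 0, 0], "dr": [0, 0, 10.3]}
    - {"hand": 32, "offset": [0, 0, 0], "dr": [0, 0, 10.3]}
    - {"hand": 32, "offset": [0, 0, 0], "dr": [0, 0, 10.3]}
    - {"hand": 32, "offset": [0, 0, 0], "dr": [0, 0, 0]}

```text
time_s: 23.15
eef_pos: [0.3944, 0.301, 0.167]
orientation: [0.0, 0.693, 0.721, -0.0]
wrist_force: [-0.5, 1.4, 0.1]
finger_gap: 0.0273
grip_force: 0.0
```

move_arm:
  increments:
    - {"hand": 32, "offset": [-0.04, 0.019, 0], "dr": [0, 0, 0]}
    - {"hand": 32, "offset": [-0.044, 0.021, 0], "dr": [0, 0, 0]}
    - {"hand": 32, "offset": [-0.044, 0.021, 0], "dr": [0, 0, 0]}
    - {"hand": 32, "offset": [-0.044, 0.021, 0], "dr": [0, 0, 0]}
    - {"hand": 32, "offset": [-0.044, 0.021, 0], "dr": [0, 0, 0]}
    - {"hand": 32, "offset": [-0.044, 0.021, 0], "dr": [0, 0, 0]}
    - {"hand": 32, "offset": [-0.044, 0.021, 0], "dr": [0, 0, 0]}
    - {"hand": 32, "offset": [-0.04, 0.019, 0], "dr": [0, 0, 0]}

```text
time_s: 24.15
eef_pos: [0.572, -0.0383, 0.167]
orientation: [0.0, 0.692, 0.722, 0.0]
wrist_force: [0.1, 1.5, -0.6]
finger_gap: 0.0274
grip_force: 0.0
```

move_arm:
  increments:
    - {"hand": 32, "offset": [0, 0, 0], "dr": [0, 0, 0]}
    - {"hand": 32, "offset": [0, 0, 0], "dr": [0, 0, 0]}

```text
time_s: 24.4
eef_pos: [0.571, -0.0362, 0.1667]
orientation: [-0.0, 0.693, 0.721, -0.0]
wrist_force: [-0.5, 1.1, 0.8]
finger_gap: 0.0272
grip_force: 0.0
```

```bash
python3 - <<'E'
from h import *
s,p,M=st();print(p,M.round(3),s['q'],s['finger_gap'])
c=cam('wrist');w=viewer.grab_frame('wrist')
for P in ([.5694,.012,.06],[.5726,-.1,.06]): print(proj(c,P)*1.5625)
t=viewer.grab_frame('top')
w=cv2.resize(w,(512,384));save('w5',np.hstack([w,cv2.copyMakeBorder(cv2.resize(t[130:280,100:220],(288,360)),0,24,0,0,0)]))
E
```

```text
[ 0.57101741 -0.03624326  0.16666968] [[-0.041  0.999 -0.001]
 [ 0.999  0.041  0.001]
 [ 0.001 -0.001 -1.   ]] [-0.52155029  0.42767166  0.6919693   1.78183772 -0.31149162  1.04474754
  0.32554894] 0.027200561995386962
[392.49606059 187.45708865]
[390.18047034 378.54265877]
```

View pics/w5.png

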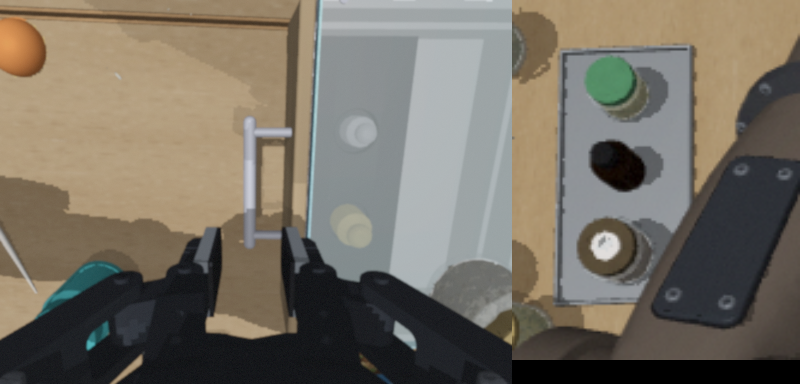

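The wrist view shows the handle from (250,122) to (250,243), centred between the pads. All three items stand upright on the tray.

move_arm:
  increments:
    - {"hand": 32, "offset": [-0.006, 0, 0.03], "dr": [0, 0, 0]}
    - {"hand": 32, "offset": [0, 0, 0.04], "dr": [0, 0, 0]}
    - {"hand": 32, "offset": [0, 0, 0.035], "dr": [0, 0, 0]}
    - {"hand": 32, "offset": [0, 0, 0.02], "dr": [0, 0, 0]}
    - {"hand": 32, "offset": [0, 0, 0.01], "dr": [0, 0, 0]}
    - {"hand": 32, "offset": [0, 0, 0], "dr": [0, 0, 0]}

```text
time_s: 25.25
eef_pos: [0.5714, -0.0419, 0.0319]
orientation: [-0.0, 0.693, 0.721, -0.0]
wrist_force: [0.8, -0.5, 0.2]
finger_gap: 0.0273
grip_force: 0.0
```

move_arm:
  increments:
    - {"hand": 32, "offset": [0, 0, 0.01], "dr": [0, 0, 0]}
    - {"hand": 32, "offset": [0, 0, 0.01], "dr": [0, 0, 0]}
    - {"hand": 32, "offset": [0, 0, 0], "dr": [0, 0, 0]}

```text
time_s: 25.62
eef_pos: [0.571, -0.0426, 0.0113]
orientation: [-0.0, 0.694, 0.72, -0.0]
wrist_force: [-0.4, -0.3, 0.1]
finger_gap: 0.0275
grip_force: 0.0
```

move_arm:
  increments:
    - {"hand": 5, "offset": [0, 0, 0], "dr": [0, 0, 0]}
    - {"hand": 5, "offset": [0, 0, 0], "dr": [0, 0, 0]}
    - {"hand": 5, "offset": [0, 0, 0], "dr": [0, 0, 0]}
    - {"hand": 5, "offset": [0, 0, 0], "dr": [0, 0, 0]}
  newtons: 20

```text
time_s: 26.12
eef_pos: [0.5697, -0.0428, 0.012]
orientation: [-0.001, 0.694, 0.72, -0.001]
wrist_force: [-4.7, 0.0, 3.8]
finger_gap: 0.01
grip_force: 21.5
```

move_arm:
  increments:
    - {"hand": 5, "offset": [0, -0.01, 0], "dr": [0, 0, 0]}
    - {"hand": 5, "offset": [0, -0.02, 0], "dr": [0, 0, 0]}
    - {"hand": 5, "offset": [0, -0.02, 0], "dr": [0, 0, 0]}
    - {"hand": 5, "offset": [0, -0.02, 0], "dr": [0, 0, 0]}
    - {"hand": 5, "offset": [0, -0.02, 0], "dr": [0, 0, 0]}
    - {"hand": 5, "offset": [0, -0.02, 0], "dr": [0, 0, 0]}
    - {"hand": 5, "offset": [0, -0.015, 0], "dr": [0, 0, 0]}
    - {"hand": 5, "offset": [0, -0.008, 0], "dr": [0, 0, 0]}

```text
time_s: 27.12
eef_pos: [0.4378, -0.0477, 0.012]
orientation: [-0.0, 0.694, 0.72, 0.0]
wrist_force: [2.2, -0.4, -10.0]
finger_gap: 0.0101
grip_force: 20.3
```

move_arm:
  increments:
    - {"hand": 5, "offset": [0, 0, 0], "dr": [0, 0, 0]}
    - {"hand": 5, "offset": [0, 0, 0], "dr": [0, 0, 0]}
    - {"hand": 5, "offset": [0, 0, 0], "dr": [0, 0, 0]}

```text
time_s: 27.5
eef_pos: [0.4389, -0.0477, 0.012]
orientation: [-0.0, 0.694, 0.72, -0.0]
wrist_force: [-1.0, 0.2, -3.9]
finger_gap: 0.0098
grip_force: 20.9
```

move_arm:
  increments:
    - {"hand": 30, "offset": [0, 0, 0], "dr": [0, 0, 0]}
    - {"hand": 30, "offset": [0, 0, 0], "dr": [0, 0, 0]}
    - {"hand": 32, "offset": [0, 0, -0.03], "dr": [0, 0, 0]}
    - {"hand": 65, "offset": [0, 0, -0.045], "dr": [0, 0, 0]}
    - {"hand": 65, "offset": [0, 0, -0.045], "dr": [0, 0, 0]}
    - {"hand": 65, "offset": [-0.014, 0.033, -0.03], "dr": [0, 0, 0]}
    - {"hand": 65, "offset": [-0.014, 0.033, 0], "dr": [0, 0, 0]}
    - {"hand": 65, "offset": [-0.014, 0.033, 0], "dr": [0, 0, 0]}

```text
time_s: 28.5
eef_pos: [0.541, -0.0859, 0.1628]
orientation: [0.001, 0.693, 0.721, 0.001]
wrist_force: [0.7, -0.4, 0.4]
finger_gap: 0.0556
grip_force: 0.0
```

move_arm:
  increments:
    - {"hand": 65, "offset": [0, 0, 0], "dr": [0, 0, 0]}
    - {"hand": 65, "offset": [0, 0, 0], "dr": [0, 0, 0]}

```text
time_s: 28.75
eef_pos: [0.5385, -0.086, 0.1618]
orientation: [-0.0, 0.694, 0.72, -0.0]
wrist_force: [0.1, -0.0, 0.5]
finger_gap: 0.0558
grip_force: 0.0
```

```bash
python3 - <<'E'
from h import *
s,p,M=st();print(p,M.round(3),s['finger_gap'])
c=cam('wrist');w=viewer.grab_frame('wrist');np.save('w6.npy',w);np.save('w6c.npy',np.array([*c[3].ravel(),*c[4]]))
T=viewer.grab_frame('top');np.save('top6.npy',T);ct=cam('top')
h=cv2.cvtColor(w,cv2.COLOR_RGB2HSV);m=cv2.inRange(h,np.array([15,70,70]),np.array([35,255,255]))
n,l,ss,cc=cv2.connectedComponentsWithStats(m)
for i in range(1,n):
    if ss[i,4]>60: print(ss[i],cc[i])
print('pred',proj(c,[.540,-.085,.072]),proj(ct,[.54,-.085,.072]))
save('w6',cv2.resize(w,(800,600)))
E
```

```text
[ 0.53850948 -0.08600159  0.16177595] [[-0.037  0.999 -0.001]
 [ 0.999  0.037  0.   ]
 [ 0.    -0.001 -1.   ]] 0.055767631764862824
[    0     0   328   343 42261] [101.77208301 157.24535624]
[ 137   78   36  102 2812] [155.40327169 127.88086771]
[ 233  157   39   42 1244] [252.42845659 178.11414791]
[479 306  33  24 322] [499.6552795  314.20807453]
[ 41 335  17  24 222] [ 49.51801802 346.42342342]
[  76  346   48   38 1192] [105.01761745 367.49916107]
pred [252.59911295 178.93436689] [296.94962205 180.89258149]
```

View pics/w6.png

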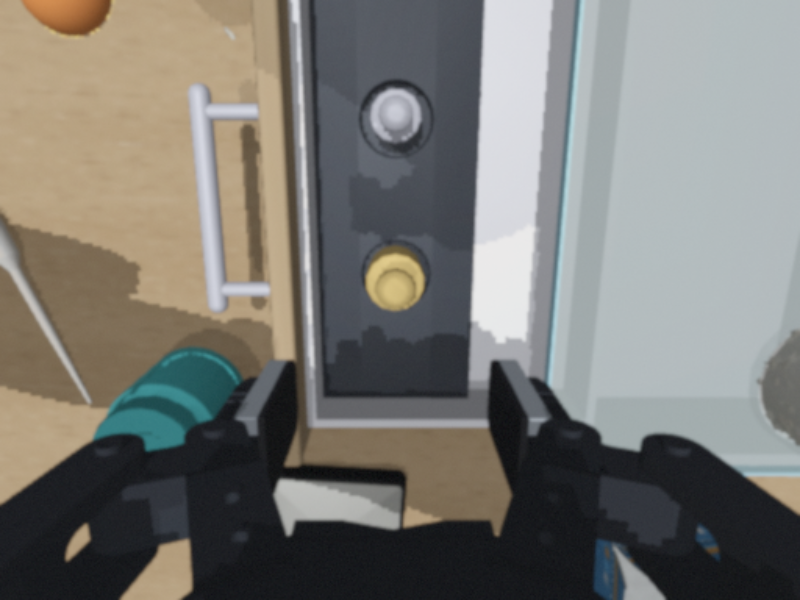

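The wrist view shows brass at (396,288) in the lower pocket, steel at (396,113), and the drawer open. I'll triangulate brass with the top view, and the pan too.

```bash
python3 - <<'E'
from h import *
k=1.5625;T=np.load('top6.npy');ct=cam('top');c0=cam('wrist');a=np.load('w6c.npy');c6=(*c0[:3],a[:9].reshape(3,3),a[9:])
a=np.load('w4c.npy');c4=(*c0[:3],a[:9].reshape(3,3),a[9:])
h=cv2.cvtColor(T,cv2.COLOR_RGB2HSV);m=cv2.inRange(h,np.array([15,70,70]),np.array([35,255,255]));wm=np.zeros_like(m);wm[168:196,284:312]=255
n,l,s,c=cv2.connectedComponentsWithStats(m&wm);print([(s[i],c[i].round(1)) for i in range(1,n) if s[i,4]>20])
print('knob',onz(c6,396/k,288/k,.072),'cyl(whole blob)',onz(c6,252.4,178.1,.055))
# knob top from w6 and earlier knob z check via cylinder/knob; pan corners: w4(512 px) & top
W=dict(TL=(157,188,558,291),TR=(60,180,613,291),BL=(160,90,557,347),BR=(61,80,612,348))
for n,p in W.items():
    q=np.array(p[2:])/k; print(n,'tri',tri([(c4,*p[:2]),(ct,*q)]).round(4),'w',onz(c4,*p[:2],.019)[:2].round(4),'t',onz(ct,*q,.019)[:2].round(4))
save('c6',cv2.resize(T[160:200,275:400],(800,256),interpolation=cv2.INTER_CUBIC))
E
```

```text
[]
knob [ 0.54088498 -0.08960591  0.072     ] cyl(whole blob) [ 0.54001155 -0.08824738  0.055     ]
TL tri [ 0.5399 -0.2411  0.0461] w [ 0.5504 -0.2467] t [ 0.5437 -0.2483]
TR tri [ 0.5449 -0.3377  0.032 ] w [ 0.5498 -0.3451] t [ 0.5468 -0.3414]
BL tri [ 0.4532 -0.2531 -0.0156] w [ 0.4536 -0.2445] t [ 0.4475 -0.2458]
BR tri [ 0.4509 -0.3398  0.0133] w [ 0.4521 -0.3376] t [ 0.4489 -0.3375]
```

move_arm:
  increments:
    - {"hand": 65, "offset": [-0.003, 0.002, 0.03], "dr": [0, 0, 0]}
    - {"hand": 65, "offset": [0, 0, 0.03], "dr": [0, 0, 0]}
    - {"hand": 65, "offset": [0, 0, 0], "dr": [0, 0, 0]}
    - {"hand": 65, "offset": [0, 0, 0], "dr": [0, 0, 0]}

```text
time_s: 29.35
eef_pos: [0.5416, -0.0889, 0.1031]
orientation: [0.0, 0.694, 0.72, 0.0]
wrist_force: [-0.1, -0.1, 0.0]
finger_gap: 0.0556
grip_force: 0.0
```

```bash
python3 - <<'E'
from h import *
k=1.5625;s,p,M=st();print(p)
c=cam('wrist');w=viewer.grab_frame('wrist');c0=c;a=np.load('w6c.npy');c6=(*c0[:3],a[:9].reshape(3,3),a[9:])
g=proj(c,[.5405,-.089,.06]);print(g)
def circ(w,g,r):
    y0,x0=int(g[1])-40,int(g[0])-40;cr=w[y0:y0+80,x0:x0+80]
    h=cv2.cvtColor(cr,cv2.COLOR_RGB2HSV);m=cv2.inRange(h,np.array([15,70,70]),np.array([35,255,255]))
    cnt=max(cv2.findContours(m,0,2)[0],key=cv2.contourArea);b=cv2.boundingRect(cnt);return b[0]+x0,b[1]+y0,b[2],b[3],cr
B=circ(w,g,0);A=circ(np.load('w6.npy'),(252,178),0);print(A[:4],B[:4])
# widest (cylinder rim, 34 mm) width and centre column; depth from width
for c_,b in((c6,A),(c,B)):print('depth from 34mm',c_[0]*.034/b[2],'cam z',(-c_[3].T@c_[4])[2])
save('c7',np.hstack([cv2.resize(A[4],(400,400)),cv2.resize(B[4],(400,400))]))
E
```

```text
[ 0.5415555  -0.08885146  0.10308102]
[249.02907105 195.72523169]
(233, 157, 39, 42) (225, 166, 48, 52)
depth from 34mm 0.2894103281401689 cam z 0.34182703830766337
depth from 34mm 0.23514589161388724 cam z 0.28313957662783956
```

View pics/c7.png

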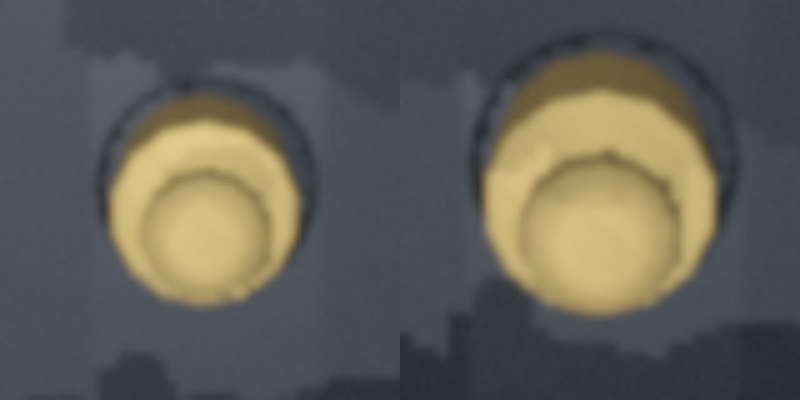

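The crops show the brass rim centred at (205,213) and (600,203). Its height comes out about 52 mm at the cylinder top, as expected, and it is centred under the gripper. Next I descend in stages.

move_arm:
  increments:
    - {"hand": 54, "offset": [0, -0.001, 0.02], "dr": [0, 0, 0]}
    - {"hand": 54, "offset": [0, 0, 0.025], "dr": [0, 0, 0]}
    - {"hand": 54, "offset": [0, 0, 0.02], "dr": [0, 0, 0]}
    - {"hand": 54, "offset": [0, 0, 0.01], "dr": [0, 0, 0]}
    - {"hand": 54, "offset": [0, 0, 0], "dr": [0, 0, 0]}

```text
time_s: 30.02
eef_pos: [0.5405, -0.0889, 0.0274]
orientation: [0.0, 0.694, 0.72, 0.0]
wrist_force: [0.2, -0.6, 0.0]
finger_gap: 0.046
grip_force: 0.0
```

move_arm:
  increments:
    - {"hand": 54, "offset": [0, 0, 0.01], "dr": [0, 0, 0]}
    - {"hand": 54, "offset": [0, 0, 0.007], "dr": [0, 0, 0]}
    - {"hand": 54, "offset": [0, 0, 0], "dr": [0, 0, 0]}

```text
time_s: 30.4
eef_pos: [0.54, -0.0888, 0.0096]
orientation: [-0.0, 0.694, 0.72, -0.0]
wrist_force: [0.1, 0.4, 0.5]
finger_gap: 0.046
grip_force: 0.0
```

move_arm:
  increments:
    - {"hand": 54, "offset": [0, 0, 0.006], "dr": [0, 0, 0]}
    - {"hand": 54, "offset": [0, 0, 0.003], "dr": [0, 0, 0]}
    - {"hand": 54, "offset": [0, 0, 0], "dr": [0, 0, 0]}

```text
time_s: 30.78
eef_pos: [0.5404, -0.0889, 0.0009]
orientation: [0.0, 0.694, 0.72, 0.0]
wrist_force: [0.3, 0.7, -0.0]
finger_gap: 0.0461
grip_force: 0.0
```

move_arm:
  increments:
    - {"hand": 25, "offset": [0, 0, 0], "dr": [0, 0, 0]}
    - {"hand": 25, "offset": [0, 0, 0], "dr": [0, 0, 0]}
    - {"hand": 25, "offset": [0, 0, 0], "dr": [0, 0, 0]}
    - {"hand": 25, "offset": [0, 0, 0], "dr": [0, 0, 0]}
  newtons: 30

```text
time_s: 31.28
eef_pos: [0.5404, -0.0889, 0.0012]
orientation: [0.0, 0.694, 0.72, 0.0]
wrist_force: [-0.6, 1.0, 6.1]
finger_gap: 0.0323
grip_force: 30.0
```

move_arm:
  increments:
    - {"hand": 25, "offset": [0, 0, -0.01], "dr": [0, 0, 0]}
    - {"hand": 25, "offset": [0, 0, -0.02], "dr": [0, 0, 0]}
    - {"hand": 25, "offset": [0, 0, -0.04], "dr": [0, 0, 0]}
    - {"hand": 25, "offset": [0, 0, -0.04], "dr": [0, 0, 0]}
    - {"hand": 25, "offset": [-0.03, -0.007, 0], "dr": [0, 0, 0]}
    - {"hand": 25, "offset": [-0.035, -0.008, 0], "dr": [0, 0, 0]}
    - {"hand": 25, "offset": [-0.035, -0.008, 0], "dr": [0, 0, 0]}
    - {"hand": 25, "offset": [-0.03, -0.007, 0], "dr": [0, 0, 0]}

```text
time_s: 32.28
eef_pos: [0.5144, -0.2212, 0.1113]
orientation: [-0.0, 0.694, 0.72, -0.0]
wrist_force: [0.2, -0.4, -2.9]
finger_gap: 0.0325
grip_force: 30.5
```

```bash
python3 - <<'E'
from h import *
s,p,M=st();print(p,s['wrist_force'],s['finger_gap'])
c=cam('wrist');w=viewer.grab_frame('wrist');np.save('w8.npy',w);np.save('w8c.npy',np.array([*c[3].ravel(),*c[4]]))
for P in ([.4995,-.293,.019],[.5495,-.246,.019],[.4475,-.246,.019],[.548,-.343,.019],[.450,-.3375,.019]):print(proj(c,P)*1.5625)
save('w8',cv2.resize(w,(800,600)))
E
```

```text
[ 0.51443179 -0.22117431  0.11125635] [ 0.24745197 -0.39668669 -2.86620554] 0.03252249467856425
[361.15851342 400.78461002]
[453.56003776 326.24718557]
[268.60146821 319.59151694]
[440.05992528 479.56398196]
[276.48916839 466.0375548 ]
```

View pics/w8.png

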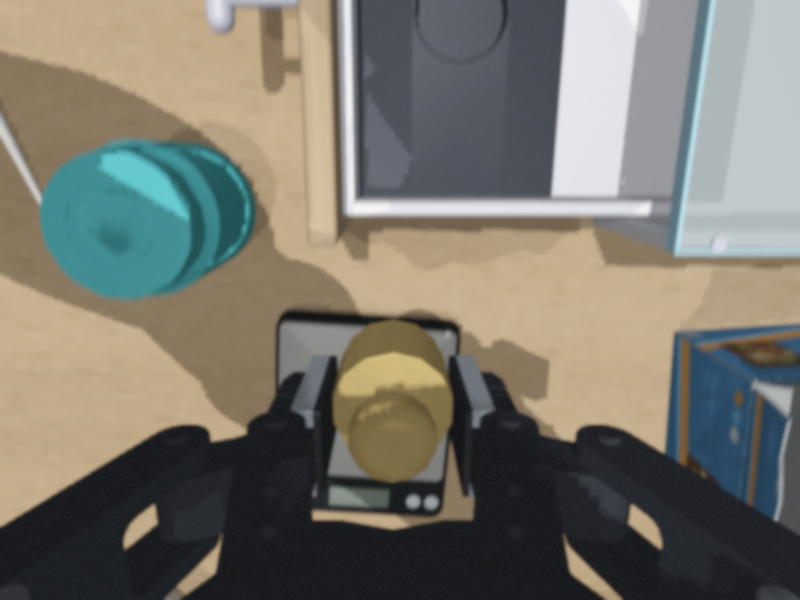

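The view shows brass held upright, the pan's near corners at (280,321) and (457,329), and the turquoise jar and drawer clear.

move_arm:
  increments:
    - {"hand": 25, "offset": [-0.03, -0.007, 0], "dr": [0, 0, 0]}
    - {"hand": 25, "offset": [-0.03, -0.006, 0], "dr": [0, 0, 0]}
    - {"hand": 25, "offset": [-0.012, -0.003, 0.02], "dr": [0, 0, 0]}
    - {"hand": 25, "offset": [0, 0, 0.03], "dr": [0, 0, 0]}
    - {"hand": 25, "offset": [0, 0, 0.03], "dr": [0, 0, 0]}
    - {"hand": 25, "offset": [0, 0, 0.015], "dr": [0, 0, 0]}
    - {"hand": 25, "offset": [0, 0, 0], "dr": [0, 0, 0]}
    - {"hand": 25, "offset": [0, 0, 0], "dr": [0, 0, 0]}

```text
time_s: 33.33
eef_pos: [0.5026, -0.2929, 0.017]
orientation: [0.001, 0.694, 0.72, 0.0]
wrist_force: [1.1, -0.2, -2.4]
finger_gap: 0.0321
grip_force: 30.5
```

move_arm:
  increments:
    - {"hand": 25, "offset": [0, -0.001, 0.007], "dr": [0, 0, 0]}
    - {"hand": 25, "offset": [0, 0, 0.005], "dr": [0, 0, 0]}
    - {"hand": 25, "offset": [0, 0, 0.003], "dr": [0, 0, 0]}
    - {"hand": 25, "offset": [0, 0, 0.001], "dr": [0, 0, 0]}
    - {"hand": 25, "offset": [0, 0, 0], "dr": [0, 0, 0]}

```text
time_s: 33.95
eef_pos: [0.501, -0.2926, -0.0]
orientation: [-0.0, 0.694, 0.72, 0.0]
wrist_force: [0.6, -0.6, -2.0]
finger_gap: 0.0323
grip_force: 30.5
```

move_arm:
  increments:
    - {"hand": 25, "offset": [0, 0, 0.001], "dr": [0, 0, 0]}
    - {"hand": 25, "offset": [0, 0, 0], "dr": [0, 0, 0]}

```text
time_s: 34.2
eef_pos: [0.501, -0.2925, -0.001]
orientation: [-0.0, 0.694, 0.72, 0.0]
wrist_force: [0.8, 0.9, -2.4]
finger_gap: 0.0324
grip_force: 30.5
```

move_arm:
  increments:
    - {"hand": 25, "offset": [0, 0, 0.001], "dr": [0, 0, 0]}
    - {"hand": 25, "offset": [0, 0, 0], "dr": [0, 0, 0]}

```text
time_s: 34.45
eef_pos: [0.5011, -0.2926, -0.0014]
orientation: [0.0, 0.694, 0.72, 0.0]
wrist_force: [-1.8, 2.4, 6.0]
finger_gap: 0.0323
grip_force: 31.3
```

move_arm:
  increments:
    - {"hand": 25, "offset": [0, 0, 0.001], "dr": [0, 0, 0]}
    - {"hand": 25, "offset": [0, 0, 0], "dr": [0, 0, 0]}

```text
time_s: 34.7
eef_pos: [0.5012, -0.2926, -0.0015]
orientation: [0.0, 0.694, 0.72, 0.001]
wrist_force: [-5.7, 3.3, 18.3]
finger_gap: 0.0324
grip_force: 32.4
```

move_arm:
  increments:
    - {"hand": 25, "offset": [0, 0, -0.002], "dr": [0, 0, 0]}
    - {"hand": 45, "offset": [0, 0, 0], "dr": [0, 0, 0]}
    - {"hand": 55, "offset": [0, 0, 0], "dr": [0, 0, 0]}
    - {"hand": 55, "offset": [0, 0, 0], "dr": [0, 0, 0]}
    - {"hand": 55, "offset": [0, 0, -0.03], "dr": [0, 0, 0]}
    - {"hand": 55, "offset": [0, 0, -0.05], "dr": [0, 0, 0]}
    - {"hand": 32, "offset": [0, 0, -0.05], "dr": [0, 0, 0]}
    - {"hand": 32, "offset": [0, 0, -0.025], "dr": [0, 0, 0]}

```text
time_s: 35.7
eef_pos: [0.5017, -0.2934, 0.1567]
orientation: [0.001, 0.694, 0.72, 0.0]
wrist_force: [0.2, 0.5, -0.3]
finger_gap: 0.0275
grip_force: 0.0
```

move_arm:
  increments:
    - {"hand": 32, "offset": [0.035, -0.007, 0], "dr": [0, 0, 0]}
    - {"hand": 32, "offset": [0.044, -0.009, 0], "dr": [0, 0, 0]}
    - {"hand": 32, "offset": [0.044, -0.01, 0], "dr": [0, 0, 0]}
    - {"hand": 32, "offset": [0.044, -0.01, 0], "dr": [0, 0, 0]}
    - {"hand": 32, "offset": [0.044, -0.009, 0], "dr": [0, 0, 0]}
    - {"hand": 32, "offset": [0.035, -0.008, 0], "dr": [0, 0, 0]}
    - {"hand": 32, "offset": [0, 0, 0], "dr": [0, 0, 0]}
    - {"hand": 32, "offset": [0, 0, 0], "dr": [0, 0, 0]}

```text
time_s: 36.7
eef_pos: [0.439, -0.0492, 0.1542]
orientation: [0.0, 0.694, 0.72, 0.0]
wrist_force: [0.2, 0.4, -0.4]
finger_gap: 0.0272
grip_force: 0.0
```

```bash
python3 - <<'E'
from h import *
s,p,M=st();print(p,s['finger_gap'],M.round(3))
w=viewer.grab_frame('wrist');b=viewer.grab_frame('side');T=viewer.grab_frame('top');ct=cam('top');cs=cam('side')
np.save('top9.npy',T);np.save('side9.npy',b)
save('w9',np.vstack([np.hstack([cv2.resize(w,(400,300)),cv2.resize(b[230:350,210:370],(400,300))]),np.hstack([cv2.resize(T[160:250,330:450],(400,300)),cv2.resize(T[110:260,200:400],(400,300))])]))
print(proj(ct,[.501,-.293,.069]),proj(cs,[.501,-.293,.069]))
E
```

```text
[ 0.43899129 -0.04922198  0.15418422] 0.027163998024762652 [[-0.038  0.999  0.001]
 [ 0.999  0.038 -0.   ]
 [-0.     0.001 -1.   ]]
[378.91248701 198.8026838 ] [265.57853244 290.69408269]
```

View pics/w9.png

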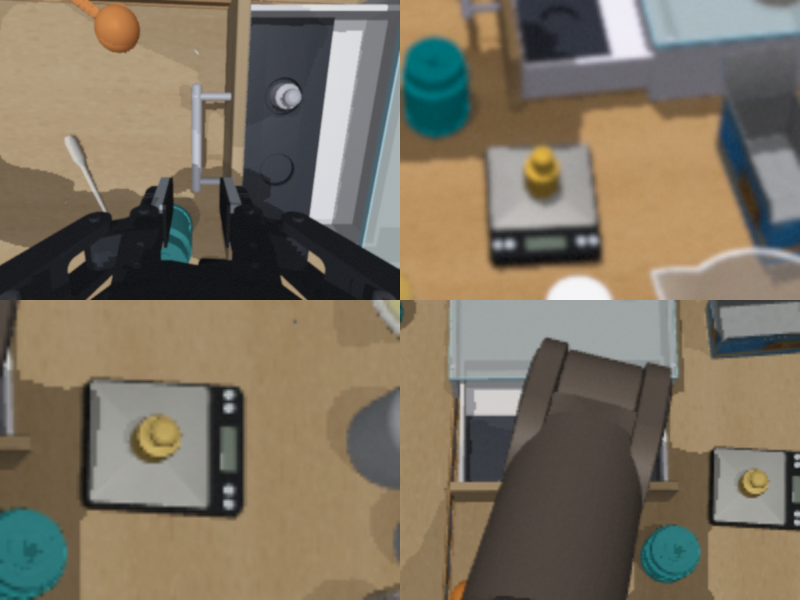

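Brass stands upright in the middle of the pan (154,442 in the lower-left crop), and steel is still in its pocket. The handle (197,135) is centred between the pads. That uses up my 14 pictures, so from here I check numerically.

move_arm:
  increments:
    - {"hand": 32, "offset": [0, 0.001, 0.03], "dr": [0, 0, 0]}
    - {"hand": 32, "offset": [0, 0, 0.04], "dr": [0, 0, 0]}
    - {"hand": 32, "offset": [0, 0, 0.035], "dr": [0, 0, 0]}
    - {"hand": 32, "offset": [0, 0, 0.02], "dr": [0, 0, 0]}
    - {"hand": 32, "offset": [0, 0, 0.01], "dr": [0, 0, 0]}
    - {"hand": 32, "offset": [0, 0, 0.007], "dr": [0, 0, 0]}
    - {"hand": 32, "offset": [0, 0, 0], "dr": [0, 0, 0]}

```text
time_s: 37.72
eef_pos: [0.4399, -0.0489, 0.0121]
orientation: [0.0, 0.694, 0.72, 0.0]
wrist_force: [0.6, 0.1, -0.1]
finger_gap: 0.0271
grip_force: 0.0
```

move_arm:
  increments:
    - {"hand": 5, "offset": [0, 0, 0], "dr": [0, 0, 0]}
    - {"hand": 5, "offset": [0, 0, 0], "dr": [0, 0, 0]}
    - {"hand": 5, "offset": [0, 0, 0], "dr": [0, 0, 0]}
    - {"hand": 5, "offset": [0, 0, 0], "dr": [0, 0, 0]}
  newtons: 20

```text
time_s: 38.22
eef_pos: [0.4402, -0.0487, 0.0125]
orientation: [0.0, 0.694, 0.72, 0.0]
wrist_force: [-0.7, -1.1, 7.9]
finger_gap: 0.0103
grip_force: 20.8
```

move_arm:
  increments:
    - {"hand": 5, "offset": [0, 0.008, 0], "dr": [0, 0, 0]}
    - {"hand": 5, "offset": [0, 0.015, 0], "dr": [0, 0, 0]}
    - {"hand": 5, "offset": [0, 0.02, 0], "dr": [0, 0, 0]}
    - {"hand": 5, "offset": [0, 0.02, 0], "dr": [0, 0, 0]}
    - {"hand": 5, "offset": [0, 0.02, 0], "dr": [0, 0, 0]}
    - {"hand": 5, "offset": [0, 0.018, 0], "dr": [0, 0, 0]}
    - {"hand": 5, "offset": [0, 0.013, 0], "dr": [0, 0, 0]}
    - {"hand": 5, "offset": [0, 0.008, 0], "dr": [0, 0, 0]}

```text
time_s: 39.22
eef_pos: [0.5626, -0.0442, 0.0126]
orientation: [0.0, 0.694, 0.72, 0.0]
wrist_force: [-2.4, -0.5, 6.8]
finger_gap: 0.0099
grip_force: 20.8
```

move_arm:
  increments:
    - {"hand": 5, "offset": [0, 0.004, 0], "dr": [0, 0, 0]}
    - {"hand": 5, "offset": [0, 0.003, 0], "dr": [0, 0, 0]}
    - {"hand": 5, "offset": [0, 0, 0], "dr": [0, 0, 0]}
    - {"hand": 5, "offset": [0, 0, 0], "dr": [0, 0, 0]}

```text
time_s: 39.72
eef_pos: [0.5695, -0.0439, 0.0126]
orientation: [0.001, 0.694, 0.72, 0.001]
wrist_force: [0.7, -0.5, 5.4]
finger_gap: 0.0101
grip_force: 20.6
```

move_arm:
  increments:
    - {"hand": 5, "offset": [0, 0.002, 0], "dr": [0, 0, 0]}
    - {"hand": 5, "offset": [0, 0.001, 0], "dr": [0, 0, 0]}
    - {"hand": 5, "offset": [0, 0, 0], "dr": [0, 0, 0]}

```text
time_s: 40.1
eef_pos: [0.5698, -0.0439, 0.0125]
orientation: [-0.001, 0.694, 0.72, -0.001]
wrist_force: [-8.4, 0.0, 14.7]
finger_gap: 0.0098
grip_force: 21.5
```

move_arm:
  increments:
    - {"hand": 5, "offset": [0, 0.002, 0], "dr": [0, 0, 0]}
    - {"hand": 5, "offset": [0, 0, 0], "dr": [0, 0, 0]}

```text
time_s: 40.35
eef_pos: [0.5697, -0.0439, 0.0124]
orientation: [-0.003, 0.694, 0.72, -0.002]
wrist_force: [-15.0, -0.5, 22.4]
finger_gap: 0.0099
grip_force: 22.3
```

move_arm:
  increments:
    - {"hand": 5, "offset": [0, -0.004, 0], "dr": [0, 0, 0]}
    - {"hand": 30, "offset": [0, 0, 0], "dr": [0, 0, 0]}
    - {"hand": 30, "offset": [0, 0, 0], "dr": [0, 0, 0]}
    - {"hand": 30, "offset": [0, 0, -0.02], "dr": [0, 0, 0]}
    - {"hand": 30, "offset": [0, 0, -0.045], "dr": [0, 0, 0]}
    - {"hand": 30, "offset": [0, 0, -0.045], "dr": [0, 0, 0]}
    - {"hand": 60, "offset": [0, 0, -0.045], "dr": [0, 0, 0]}
    - {"hand": 100, "offset": [0.035, -0.016, 0], "dr": [0, 0, 0]}

```text
time_s: 41.35
eef_pos: [0.5552, -0.0121, 0.1706]
orientation: [0.003, 0.695, 0.719, 0.002]
wrist_force: [-0.7, 1.9, -0.9]
finger_gap: 0.0611
grip_force: 0.0
```

move_arm:
  increments:
    - {"hand": 100, "offset": [0.045, -0.021, 0], "dr": [0, 0, 0]}
    - {"hand": 100, "offset": [0.045, -0.021, 0], "dr": [0, 0, 0]}
    - {"hand": 100, "offset": [0.045, -0.021, 0], "dr": [0, 0, 0]}
    - {"hand": 100, "offset": [0.045, -0.021, 0], "dr": [0, 0, 0]}
    - {"hand": 100, "offset": [0.045, -0.021, 0], "dr": [0, 0, 0]}
    - {"hand": 100, "offset": [0.045, -0.021, 0], "dr": [0, 0, 0]}
    - {"hand": 100, "offset": [0.045, -0.021, 0], "dr": [0, 0, 0]}
    - {"hand": 100, "offset": [0, 0, 0], "dr": [0, 0, 0]}

```text
time_s: 42.35
eef_pos: [0.391, 0.3037, 0.1666]
orientation: [-0.0, 0.691, 0.723, -0.0]
wrist_force: [-0.5, -1.7, -0.5]
finger_gap: 0.0856
grip_force: 0.0
```

move_arm:
  increments:
    - {"hand": 100, "offset": [0, 0, 0], "dr": [0, 0, -10.3]}
    - {"hand": 100, "offset": [0, 0, 0], "dr": [0, 0, -10.3]}
    - {"hand": 100, "offset": [0, 0, 0], "dr": [0, 0, -10.3]}
    - {"hand": 100, "offset": [0, 0, 0], "dr": [0, 0, -10.3]}
    - {"hand": 100, "offset": [0, 0, 0], "dr": [0, 0, -10.3]}
    - {"hand": 100, "offset": [0, 0, 0], "dr": [0, 0, -10.3]}
    - {"hand": 100, "offset": [0, 0, 0], "dr": [0, 0, -10.3]}
    - {"hand": 100, "offset": [0, 0, 0], "dr": [0, 0, -10.3]}

```text
time_s: 43.35
eef_pos: [0.3939, 0.2989, 0.1669]
orientation: [-0.0, 0.045, 0.999, -0.0]
wrist_force: [0.6, 0.4, -0.3]
finger_gap: 0.0855
grip_force: 0.0
```

move_arm:
  increments:
    - {"hand": 100, "offset": [0, 0, 0], "dr": [0, 0, -10.1]}
    - {"hand": 100, "offset": [0, 0, 0], "dr": [0, 0, 0]}
    - {"hand": 100, "offset": [0, 0, 0], "dr": [0, 0, 0]}

```text
time_s: 43.72
eef_pos: [0.3937, 0.2993, 0.167]
orientation: [-0.0, -0.038, 0.999, -0.0]
wrist_force: [0.5, -0.4, -0.5]
finger_gap: 0.0852
grip_force: 0.0
```

```bash
python3 - <<'E'
from h import *
s,p,M=st();print(p,s['finger_gap'],M.round(4),s['time_s'])
k=1.5625;T=viewer.grab_frame('top');np.save('top10.npy',T)
T0=np.load('top0.npy')
# drawer region compare with start: bar/front rows
a=T0[150:178,225:340].astype(int);b=T[150:178,225:340].astype(int)
print('drawer diff mean',np.abs(a-b).mean(),np.abs(T0[168:174,260:304].astype(int)-T[168:174,260:304]).mean())
E
```

```text
[0.39369089 0.29934386 0.1669519 ] 0.08517382360177794 [[-9.97e-01 -7.68e-02 -1.00e-04]
 [-7.68e-02  9.97e-01 -2.00e-04]
 [ 1.00e-04 -2.00e-04 -1.00e+00]] 43.725
drawer diff mean 8.777743271221532 10.794191919191919
```

move_arm:
  increments:
    - {"hand": 100, "offset": [0, 0.0015, 0.04], "dr": [0, 0, -0.2]}
    - {"hand": 100, "offset": [0, 0, 0.05], "dr": [0, 0, 0]}
    - {"hand": 100, "offset": [0, 0, 0.04], "dr": [0, 0, 0]}
    - {"hand": 100, "offset": [0, 0, 0.02], "dr": [0, 0, 0]}
    - {"hand": 100, "offset": [0, 0, 0.011], "dr": [0, 0, 0]}
    - {"hand": 100, "offset": [0, 0, 0], "dr": [0, 0, 0]}
  newtons: 30

```text
time_s: 44.52
eef_pos: [0.3932, 0.3012, 0.0058]
orientation: [-0.0, -0.042, 0.999, -0.0]
wrist_force: [0.1, -0.6, -0.4]
finger_gap: 0.0856
grip_force: 0.0
```

move_arm:
  increments:
    - {"hand": 50, "offset": [0, 0, 0], "dr": [0, 0, 0]}
    - {"hand": 50, "offset": [0, 0, 0], "dr": [0, 0, 0]}
    - {"hand": 50, "offset": [0, 0, 0], "dr": [0, 0, 0]}
    - {"hand": 50, "offset": [0, 0, 0], "dr": [0, 0, 0]}

```text
time_s: 45.02
eef_pos: [0.3939, 0.3017, 0.0071]
orientation: [0.001, -0.042, 0.999, 0.001]
wrist_force: [-0.8, -2.8, 7.5]
finger_gap: 0.0666
grip_force: 33.9
```

move_arm:
  increments:
    - {"hand": 50, "offset": [0, 0, -0.02], "dr": [0, 0, 0]}
    - {"hand": 50, "offset": [0, 0, -0.04], "dr": [0, 0, 0]}
    - {"hand": 50, "offset": [0, 0, -0.04], "dr": [0, 0, 0]}
    - {"hand": 50, "offset": [-0.004, -0.02, -0.02], "dr": [0, 0, 0]}
    - {"hand": 50, "offset": [-0.008, -0.04, 0], "dr": [0, 0, 0]}
    - {"hand": 50, "offset": [-0.008, -0.04, 0], "dr": [0, 0, 0]}
    - {"hand": 50, "offset": [-0.008, -0.04, 0], "dr": [0, 0, 0]}
    - {"hand": 50, "offset": [-0.008, -0.04, 0], "dr": [0, 0, 0]}

```text
time_s: 46.02
eef_pos: [0.4445, 0.1238, 0.1263]
orientation: [0.0, -0.043, 0.999, 0.0]
wrist_force: [-0.1, 0.1, -3.7]
finger_gap: 0.0664
grip_force: 36.9
```

move_arm:
  increments:
    - {"hand": 50, "offset": [-0.008, -0.04, 0], "dr": [0, 0, 0]}
    - {"hand": 50, "offset": [-0.008, -0.04, 0], "dr": [0, 0, 0]}
    - {"hand": 50, "offset": [-0.008, -0.04, 0], "dr": [0, 0, 0]}
    - {"hand": 50, "offset": [-0.008, -0.04, 0], "dr": [0, 0, 0]}
    - {"hand": 50, "offset": [-0.008, -0.04, 0], "dr": [0, 0, 0]}
    - {"hand": 50, "offset": [-0.008, -0.04, 0], "dr": [0, 0, 0]}
    - {"hand": 50, "offset": [-0.008, -0.04, 0], "dr": [0, 0, 0]}
    - {"hand": 50, "offset": [0, -0.005, 0], "dr": [0, 0, 0]}

```text
time_s: 47.02
eef_pos: [0.5245, -0.1578, 0.1263]
orientation: [0.0, -0.04, 0.999, -0.001]
wrist_force: [-0.7, 0.1, -3.1]
finger_gap: 0.0667
grip_force: 36.9
```

move_arm:
  increments:
    - {"hand": 50, "offset": [0, 0, 0.02], "dr": [0, 0, 0]}
    - {"hand": 50, "offset": [0, 0, 0.04], "dr": [0, 0, 0]}
    - {"hand": 50, "offset": [0, 0, 0.03], "dr": [0, 0, 0]}
    - {"hand": 50, "offset": [0, 0, 0.01], "dr": [0, 0, 0]}
    - {"hand": 50, "offset": [0, 0, 0], "dr": [0, 0, 0]}
    - {"hand": 50, "offset": [0, 0, 0], "dr": [0, 0, 0]}

```text
time_s: 47.78
eef_pos: [0.5255, -0.1543, 0.0272]
orientation: [0.001, -0.043, 0.999, -0.0]
wrist_force: [0.5, 0.1, -3.7]
finger_gap: 0.0664
grip_force: 36.9
```

move_arm:
  increments:
    - {"hand": 50, "offset": [0.001, 0, 0.012], "dr": [0, 0, 0]}
    - {"hand": 50, "offset": [0, 0, 0.007], "dr": [0, 0, 0]}
    - {"hand": 50, "offset": [0, 0, 0.003], "dr": [0, 0, 0]}
    - {"hand": 50, "offset": [0, 0, 0.002], "dr": [0, 0, 0]}
    - {"hand": 50, "offset": [0, 0, 0], "dr": [0, 0, 0]}

```text
time_s: 48.4
eef_pos: [0.5231, -0.1542, 0.0031]
orientation: [-0.0, -0.042, 0.999, 0.001]
wrist_force: [-6.3, 2.6, 16.1]
finger_gap: 0.0663
grip_force: 39.0
```

move_arm:
  increments:
    - {"hand": 75, "offset": [0, 0, -0.002], "dr": [0, 0, 0]}
    - {"hand": 100, "offset": [0, 0, 0], "dr": [0, 0, 0]}
    - {"hand": 100, "offset": [0, 0, 0], "dr": [0, 0, 0]}
    - {"hand": 100, "offset": [0, 0, -0.04], "dr": [0, 0, 0]}
    - {"hand": 100, "offset": [0, 0, -0.05], "dr": [0, 0, 0]}
    - {"hand": 100, "offset": [0, 0, -0.05], "dr": [0, 0, 0]}
    - {"hand": 100, "offset": [0, 0.03, -0.025], "dr": [0, 0, 0]}
    - {"hand": 100, "offset": [0, 0.044, 0], "dr": [0, 0, 0]}

```text
time_s: 49.4
eef_pos: [0.5189, -0.0813, 0.1714]
orientation: [0.003, -0.041, 0.999, -0.0]
wrist_force: [1.1, 0.4, -0.7]
finger_gap: 0.0854
grip_force: 0.0
```

move_arm:
  increments:
    - {"hand": 100, "offset": [0, 0.044, 0], "dr": [0, 0, 0]}
    - {"hand": 100, "offset": [0, 0.044, 0], "dr": [0, 0, 0]}
    - {"hand": 100, "offset": [0, 0.044, 0], "dr": [0, 0, 0]}
    - {"hand": 100, "offset": [0, 0.044, 0], "dr": [0, 0, 0]}
    - {"hand": 100, "offset": [0, 0.044, 0], "dr": [0, 0, 0]}
    - {"hand": 100, "offset": [0, 0.044, 0], "dr": [0, 0, 0]}
    - {"hand": 100, "offset": [0, 0.044, 0], "dr": [0, 0, 0]}
    - {"hand": 100, "offset": [0, 0.044, 0], "dr": [0, 0, 0]}

```text
time_s: 50.4
eef_pos: [0.4872, 0.2716, 0.1691]
orientation: [0.0, -0.042, 0.999, 0.0]
wrist_force: [1.0, 0.7, -0.2]
finger_gap: 0.0852
grip_force: 0.0
```

move_arm:
  increments:
    - {"hand": 100, "offset": [0, 0.038, 0], "dr": [0, 0, 0]}
    - {"hand": 100, "offset": [0, 0, 0], "dr": [0, 0, 0]}
    - {"hand": 100, "offset": [0, 0, 0], "dr": [0, 0, 0]}

```text
time_s: 50.78
eef_pos: [0.4842, 0.3073, 0.1688]
orientation: [-0.0, -0.042, 0.999, -0.0]
wrist_force: [0.1, -0.5, -0.4]
finger_gap: 0.0857
grip_force: 0.0
```

Descend .161 to z ≈ .008.

move_arm:
  increments:
    - {"hand": 100, "offset": [0, 0.001, 0.04], "dr": [0, 0, 0]}
    - {"hand": 100, "offset": [0, 0, 0.05], "dr": [0, 0, 0]}
    - {"hand": 100, "offset": [0, 0, 0.04], "dr": [0, 0, 0]}
    - {"hand": 100, "offset": [0, 0, 0.02], "dr": [0, 0, 0]}
    - {"hand": 100, "offset": [0, 0, 0.012], "dr": [0, 0, 0]}
    - {"hand": 100, "offset": [0, 0, 0], "dr": [0, 0, 0]}

```text
time_s: 51.52
eef_pos: [0.4842, 0.3081, 0.0069]
orientation: [-0.0, -0.042, 0.999, -0.0]
wrist_force: [0.4, -0.1, 0.5]
finger_gap: 0.0854
grip_force: 0.0
```

move_arm:
  increments:
    - {"hand": 30, "offset": [0, 0, 0], "dr": [0, 0, 0]}
    - {"hand": 30, "offset": [0, 0, 0], "dr": [0, 0, 0]}
    - {"hand": 30, "offset": [0, 0, 0], "dr": [0, 0, 0]}
    - {"hand": 30, "offset": [0, 0, 0], "dr": [0, 0, 0]}
    - {"hand": 30, "offset": [0, 0, 0], "dr": [0, 0, 0]}

```text
time_s: 52.15
eef_pos: [0.4845, 0.3096, 0.0081]
orientation: [0.001, -0.043, 0.999, 0.001]
wrist_force: [-0.1, -0.3, 6.6]
finger_gap: 0.0437
grip_force: 30.0
```

move_arm:
  increments:
    - {"hand": 30, "offset": [0, 0, -0.02], "dr": [0, 0, 0]}
    - {"hand": 30, "offset": [0, 0, -0.04], "dr": [0, 0, 0]}
    - {"hand": 30, "offset": [0, 0, -0.04], "dr": [0, 0, 0]}
    - {"hand": 30, "offset": [0, 0, -0.02], "dr": [0, 0, 0]}
    - {"hand": 30, "offset": [0, -0.03, 0], "dr": [0, 0, 0]}
    - {"hand": 30, "offset": [0, -0.042, 0], "dr": [0, 0, 0]}
    - {"hand": 30, "offset": [0, -0.044, 0], "dr": [0, 0, 0]}
    - {"hand": 30, "offset": [0, -0.044, 0], "dr": [0, 0, 0]}

```text
time_s: 53.15
eef_pos: [0.4976, 0.1484, 0.1274]
orientation: [0.0, -0.043, 0.999, 0.0]
wrist_force: [0.8, 0.7, -1.0]
finger_gap: 0.0435
grip_force: 31.2
```

move_arm:
  increments:
    - {"hand": 30, "offset": [-0.001, -0.044, 0], "dr": [0, 0, 0]}
    - {"hand": 30, "offset": [0, -0.044, 0], "dr": [0, 0, 0]}
    - {"hand": 30, "offset": [0, -0.044, 0], "dr": [0, 0, 0]}
    - {"hand": 30, "offset": [0, -0.038, 0], "dr": [0, 0, 0]}
    - {"hand": 30, "offset": [0, -0.027, 0], "dr": [0, 0, 0]}
    - {"hand": 30, "offset": [0, 0, 0.03], "dr": [0, 0, 0]}
    - {"hand": 30, "offset": [0, 0, 0.04], "dr": [0, 0, 0]}
    - {"hand": 30, "offset": [0, 0, 0.025], "dr": [0, 0, 0]}

```text
time_s: 54.15
eef_pos: [0.5146, -0.0465, 0.0308]
orientation: [-0.0, -0.042, 0.999, 0.0]
wrist_force: [-0.3, 0.1, -1.1]
finger_gap: 0.0437
grip_force: 31.2
```

move_arm:
  increments:
    - {"hand": 30, "offset": [0, 0, 0], "dr": [0, 0, 0]}
    - {"hand": 30, "offset": [0, 0, 0], "dr": [0, 0, 0]}

```text
time_s: 54.4
eef_pos: [0.516, -0.0467, 0.033]
orientation: [0.001, -0.042, 0.999, 0.0]
wrist_force: [0.4, -0.9, -1.6]
finger_gap: 0.0436
grip_force: 31.2
```

move_arm:
  increments:
    - {"hand": 30, "offset": [0, 0.001, 0.015], "dr": [0, 0, 0]}
    - {"hand": 30, "offset": [0, 0, 0.009], "dr": [0, 0, 0]}
    - {"hand": 30, "offset": [0, 0, 0.004], "dr": [0, 0, 0]}
    - {"hand": 30, "offset": [0, 0, 0.002], "dr": [0, 0, 0]}
    - {"hand": 30, "offset": [0, 0, 0], "dr": [0, 0, 0]}

```text
time_s: 55.02
eef_pos: [0.5154, -0.0455, 0.0039]
orientation: [0.0, -0.042, 0.999, 0.001]
wrist_force: [-9.0, 1.3, 31.1]
finger_gap: 0.0436
grip_force: 34.3
```

move_arm:
  increments:
    - {"hand": 30, "offset": [0, 0, -0.003], "dr": [0, 0, 0]}
    - {"hand": 55, "offset": [0, 0, 0], "dr": [0, 0, 0]}
    - {"hand": 100, "offset": [0, 0, 0], "dr": [0, 0, 0]}
    - {"hand": 100, "offset": [0, 0, 0], "dr": [0, 0, 0]}
    - {"hand": 100, "offset": [0, 0, -0.04], "dr": [0, 0, 0]}
    - {"hand": 100, "offset": [0, 0, -0.05], "dr": [0, 0, 0]}
    - {"hand": 100, "offset": [0, 0, -0.05], "dr": [0, 0, 0]}
    - {"hand": 100, "offset": [-0.007, 0.03, -0.025], "dr": [0, 0, 0]}

```text
time_s: 56.02
eef_pos: [0.5206, -0.0173, 0.1728]
orientation: [0.002, -0.04, 0.999, -0.0]
wrist_force: [0.3, 1.0, -1.7]
finger_gap: 0.0854
grip_force: 0.0
```

move_arm:
  increments:
    - {"hand": 100, "offset": [-0.011, 0.043, 0], "dr": [0, 0, 0]}
    - {"hand": 100, "offset": [-0.011, 0.043, 0], "dr": [0, 0, 0]}
    - {"hand": 100, "offset": [-0.011, 0.043, 0], "dr": [0, 0, 0]}
    - {"hand": 100, "offset": [-0.011, 0.043, 0], "dr": [0, 0, 0]}
    - {"hand": 100, "offset": [-0.011, 0.043, 0], "dr": [0, 0, 0]}
    - {"hand": 100, "offset": [-0.011, 0.043, 0], "dr": [0, 0, 0]}
    - {"hand": 100, "offset": [-0.011, 0.043, 0], "dr": [0, 0, 0]}
    - {"hand": 100, "offset": [-0.005, 0.024, 0], "dr": [0, 0, 0]}

```text
time_s: 57.02
eef_pos: [0.5732, 0.3187, 0.1692]
orientation: [-0.0, -0.044, 0.999, 0.0]
wrist_force: [1.0, -0.4, -0.1]
finger_gap: 0.0853
grip_force: 0.0
```

move_arm:
  increments:
    - {"hand": 100, "offset": [0, 0, 0], "dr": [0, 0, 0]}
    - {"hand": 100, "offset": [0, 0, 0], "dr": [0, 0, 0]}

```text
time_s: 57.28
eef_pos: [0.5738, 0.3144, 0.1697]
orientation: [-0.0, -0.042, 0.999, -0.001]
wrist_force: [-0.3, -0.7, -0.8]
finger_gap: 0.0855
grip_force: 0.0
```

move_arm:
  increments:
    - {"hand": 100, "offset": [0, 0.001, 0.04], "dr": [0, 0, 0]}
    - {"hand": 100, "offset": [0, 0, 0.05], "dr": [0, 0, 0]}
    - {"hand": 100, "offset": [0, 0, 0.04], "dr": [0, 0, 0]}
    - {"hand": 100, "offset": [0, 0, 0.02], "dr": [0, 0, 0]}
    - {"hand": 100, "offset": [0, 0, 0.012], "dr": [0, 0, 0]}
    - {"hand": 100, "offset": [0, 0, 0], "dr": [0, 0, 0]}

```text
time_s: 58.02
eef_pos: [0.5741, 0.3164, 0.0083]
orientation: [0.0, -0.042, 0.999, 0.0]
wrist_force: [0.6, 1.2, -0.0]
finger_gap: 0.0856
grip_force: 0.0
```

move_arm:
  increments:
    - {"hand": 45, "offset": [0, 0, 0], "dr": [0, 0, 0]}
    - {"hand": 45, "offset": [0, 0, 0], "dr": [0, 0, 0]}
    - {"hand": 45, "offset": [0, 0, 0], "dr": [0, 0, 0]}
    - {"hand": 45, "offset": [0, 0, 0], "dr": [0, 0, 0]}
    - {"hand": 45, "offset": [0, 0, 0], "dr": [0, 0, 0]}

```text
time_s: 58.65
eef_pos: [0.5747, 0.317, 0.0097]
orientation: [0.001, -0.042, 0.999, 0.001]
wrist_force: [-1.2, -1.2, 5.3]
finger_gap: 0.058
grip_force: 31.4
```

move_arm:
  increments:
    - {"hand": 45, "offset": [0, 0, -0.02], "dr": [0, 0, 0]}
    - {"hand": 45, "offset": [0, 0, -0.04], "dr": [0, 0, 0]}
    - {"hand": 45, "offset": [0, 0, -0.03], "dr": [0, 0, 0]}
    - {"hand": 45, "offset": [0.012, -0.035, 0], "dr": [0, 0, 0]}
    - {"hand": 45, "offset": [0.016, -0.045, 0], "dr": [0, 0, 0]}
    - {"hand": 45, "offset": [0.016, -0.045, 0], "dr": [0, 0, 0]}
    - {"hand": 45, "offset": [0.016, -0.045, 0], "dr": [0, 0, 0]}
    - {"hand": 45, "offset": [0.016, -0.045, 0], "dr": [0, 0, 0]}

```text
time_s: 59.65
eef_pos: [0.516, 0.0946, 0.0994]
orientation: [0.001, -0.042, 0.999, 0.0]
wrist_force: [1.2, -0.0, -4.3]
finger_gap: 0.0582
grip_force: 34.2
```

move_arm:
  increments:
    - {"hand": 45, "offset": [0.013, -0.04, 0], "dr": [0, 0, 0]}
    - {"hand": 45, "offset": [0, 0, 0], "dr": [0, 0, 0]}
    - {"hand": 45, "offset": [0, 0, 0.03], "dr": [0, 0, 0]}
    - {"hand": 45, "offset": [0, 0, 0.03], "dr": [0, 0, 0]}
    - {"hand": 45, "offset": [0, 0, 0.01], "dr": [0, 0, 0]}
    - {"hand": 45, "offset": [0, 0, 0], "dr": [0, 0, 0]}
    - {"hand": 45, "offset": [0, 0, 0], "dr": [0, 0, 0]}

```text
time_s: 60.52
eef_pos: [0.5076, 0.0554, 0.0291]
orientation: [0.001, -0.043, 0.999, 0.0]
wrist_force: [0.5, 0.4, -3.7]
finger_gap: 0.0581
grip_force: 34.2
```

Spot on; lower 23 mm.

move_arm:
  increments:
    - {"hand": 45, "offset": [0, 0, 0.012], "dr": [0, 0, 0]}
    - {"hand": 45, "offset": [0, 0, 0.007], "dr": [0, 0, 0]}
    - {"hand": 45, "offset": [0, 0, 0.003], "dr": [0, 0, 0]}
    - {"hand": 45, "offset": [0, 0, 0.001], "dr": [0, 0, 0]}
    - {"hand": 45, "offset": [0, 0, 0], "dr": [0, 0, 0]}

```text
time_s: 61.15
eef_pos: [0.5066, 0.055, 0.0057]
orientation: [-0.0, -0.042, 0.999, 0.0]
wrist_force: [-3.7, -0.5, 9.4]
finger_gap: 0.0582
grip_force: 35.4
```

move_arm:
  increments:
    - {"hand": 45, "offset": [0, 0, -0.001], "dr": [0, 0, 0]}
    - {"hand": 70, "offset": [0, 0, 0], "dr": [0, 0, 0]}
    - {"hand": 100, "offset": [0, 0, 0], "dr": [0, 0, 0]}
    - {"hand": 100, "offset": [0, 0, 0], "dr": [0, 0, 0]}
    - {"hand": 100, "offset": [0, 0, -0.04], "dr": [0, 0, 0]}
    - {"hand": 100, "offset": [0, 0, -0.05], "dr": [0, 0, 0]}
    - {"hand": 100, "offset": [0, 0, -0.05], "dr": [0, 0, 0]}
    - {"hand": 100, "offset": [0, 0.03, -0.03], "dr": [0, 0, 0]}

```text
time_s: 62.15
eef_pos: [0.5053, 0.0831, 0.1788]
orientation: [0.002, -0.04, 0.999, 0.0]
wrist_force: [1.2, 0.2, 0.2]
finger_gap: 0.0853
grip_force: 0.0
```

move_arm:
  increments:
    - {"hand": 100, "offset": [0.01, 0.044, -0.01], "dr": [0, 0, 0]}
    - {"hand": 100, "offset": [0.01, 0.044, -0.01], "dr": [0, 0, 0]}
    - {"hand": 100, "offset": [0.01, 0.044, -0.01], "dr": [0, 0, 0]}
    - {"hand": 100, "offset": [0.01, 0.044, 0], "dr": [0, 0, 0]}
    - {"hand": 100, "offset": [0.01, 0.044, 0], "dr": [0, 0, 0]}
    - {"hand": 100, "offset": [0.01, 0.044, 0], "dr": [0, 0, 0]}
    - {"hand": 100, "offset": [0.01, 0.044, 0], "dr": [0, 0, 0]}
    - {"hand": 100, "offset": [0, 0, 0], "dr": [0, 0, 0]}

```text
time_s: 63.15
eef_pos: [0.4058, 0.3899, 0.2055]
orientation: [-0.001, -0.046, 0.999, 0.001]
wrist_force: [1.3, -0.8, -0.5]
finger_gap: 0.0857
grip_force: 0.0
```

```bash
python3 - <<'E'
from h import *
k=1.5625;s,p,M=st();print(p,s['time_s'])
c={'top':cam('top'),'side':cam('side')}
F={n:(np.load(n+'0.npy'),viewer.grab_frame(n)) for n in c}
def cen(img,u,v,r,lo,hi):
    m=cv2.inRange(cv2.cvtColor(img,cv2.COLOR_RGB2HSV),np.array(lo),np.array(hi));w=np.zeros_like(m);cv2.circle(w,(int(u),int(v)),r,255,-1);m&=w
    M=cv2.moments(m,True);return np.array([M['m10'],M['m01']])/max(M['m00'],1),M['m00']
for n,lo,hi,z,pt,ps in [('green',(55,80,40),(85,255,255),.078,(241,192,15),(256.5,191,14)),('sticker',(0,0,140),(180,70,255),.088,(325,186.5,9),(270,240,9)),('amber',(0,0,0),(180,255,45),.07,(281,192,14),(263,215,14))]:
    for cn,q in(('top',pt),('side',ps)):
        a,na=cen(F[cn][0],*q,lo,hi);b,nb=cen(F[cn][1],*q,lo,hi)
        print(n,cn,na,nb,'moved mm',((onz(c[cn],*b,z)-onz(c[cn],*a,z))*1000)[:2].round(1))
# handle bar (bright thin strip) row profile in top, start vs now
for i in (0,1):
    g=cv2.cvtColor(F['top'][i],cv2.COLOR_RGB2GRAY)[160:180,266:298].mean(1);print(g.round(0).astype(int))
for n,lo in [('roof',0)]: 
    a,b=F['side'][0][180:270,270:390].astype(int),F['side'][1][180:270,270:390].astype(int);print('unit diff',np.abs(a-b).mean())
b,nb=cen(F['top'][1],379,199,10,(15,90,70),(35,255,255));print('brass blob',b,nb,onz(c['top'],*b,.05))
E
```

```text
[0.4057581  0.38989231 0.20553058] 63.15
green top 325.0 320.0 moved mm [-2.2 -1.2]
green side 184.0 192.0 moved mm [-3.3 -0.3]
sticker top 97.0 99.0 moved mm [-0.5  0.2]
sticker side 99.0 99.0 moved mm [-0.7 -0. ]
amber top 291.0 294.0 moved mm [ 0.4 -0.2]
amber side 263.0 261.0 moved mm [ 0.  -0.7]
[ 63  63  61  67 120 120 120 120 113 154 178 150 118  64  64  79 124 125
 125 126]
[ 66  64  63  66 122 122 123 123 124 151 173 160 131  62  65  76 127 127
 128 128]
unit diff 2.708425925925926
brass blob [376.54       201.16666667] 150.0 [ 0.49861664 -0.29151353  0.05      ]
```

Everything is upright. The row stands within about 3 mm of its start positions, the drawer is shut, and brass is on the middle of the pan. Handing in.

```bash
python3 -c "
from station import arm
print(arm.close_job())"
```

```text
the job is handed in; nothing more can be done
None
```

The job is done and handed in at about 63 s: the brass weight stands mid-pan, the steel weight was left in its pocket, the drawer is shut, and both jars and the bottle are back upright within about 1 mm of their starting spots, except the green jar at about 3 mm.

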